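Clear and tamp the bedding bin

TASK

Free the plaster column leaning in the corner of the bedding bin and stand it upright on the cork mat, its whole foot on the mat. Then take the tamper and, with its plate and never with the gripper, tamp both heaps of stones in the bin down until all the stones lie level in one layer on the bin floor; finally stand the tamper back on its plate on the bench and let go. Leave the bowl, the jar and the scale bar where they are.

Things in the scene. Friction and masses are not known exactly. Their poses are not given: they have to be found in the camera images.
- bin: blue open-topped bedding bin, fixed to the bench. Outside 126 (x) x 280 (y) x 55 mm high, walls and floor 5 mm thick: inside 116 x 270 mm, its floor 5 mm above the bench. Origin: centre of the underside, on the bench; x points across the bin away from the robot, y along it to the left, z up
- lamp_under (a point): white lamp bar fixed over the bin, along the bin's y, 345 long x 36 wide x 22 mm high. The point: middle of its underside, 212 mm above the bench, at bin x = 18, y = 0 mm. Its ends are carried, at bin y = -165 and +165 mm, by level brackets back to 14 mm posts at bin x = 80 (bench to 229 mm high, foot discs 56 mm across). Rigid: keep the arm clear
- column_mid (a point): white plaster column model, 110 mm tall: shaft 30 mm in diameter on a round foot 44 mm in diameter (foot 10 mm thick, tapering to the shaft at 16 mm), about 0.16 kg. The point is on its axis half-way up, 55 mm above its underside; z runs along the axis from foot to head. At first it leans about 35 degrees in the bin's corner nearest the robot on the right (bin -x, -y), head outward over the corner, foot inside the bin
- mat_top (a point): round cork mat fixed to the bench, 110 mm in diameter, 4 mm thick. The point is the centre of its top, 4 mm above the bench
- tamper_handle (a point): wooden handle of the hand tamper, leaning 30 degrees from upright towards the tamper's own -x: a straight flat bar 130 mm long, 18 mm thick along y, 24 mm wide across. The point is on its centre line, 85 mm up from its root and 45 mm short of its free end. Axes: those of the plate. The tamper starts standing on its plate on the bench
- tamper_foot (a point): the tamper's flat square aluminium plate, 60 x 60 x 12 mm. The point is the middle of its underside: 42.5 mm ahead (+x) and 83.6 mm below (-z) of the handle point. z is square to the plate, up; x points away from the handle's lean. Tamper about 0.32 kg
- stone1_mid (a point): tumbled stone, a round thick disc with fully rounded edges: 36 mm across at its belly, 24 mm high, about 50 g, slippery. The point is its centre, half-way up (12 mm above its underside); z is its short axis. It starts on the bin floor, one of three under heap A (left part of the bin)
- stone2_mid (a point): tumbled stone, a round thick disc with fully rounded edges: 36 mm across at its belly, 24 mm high, about 50 g, slippery. The point is its centre, half-way up (12 mm above its underside); z is its short axis. It starts on the bin floor, one of three under heap A (left part of the bin)
- stone3_mid (a point): tumbled stone, a round thick disc with fully rounded edges: 36 mm across at its belly, 24 mm high, about 50 g, slippery. The point is its centre, half-way up (12 mm above its underside); z is its short axis. It starts on the bin floor, one of three under heap A (left part of the bin)
- stone4_mid (a point): tumbled stone, a round thick disc with fully rounded edges: 36 mm across at its belly, 24 mm high, about 50 g, slippery. The point is its centre, half-way up (12 mm above its underside); z is its short axis. It starts perched in the middle of the three others of heap A, about 17 mm too high; pressed down it wedges them apart
- stone5_mid (a point): tumbled stone, a round thick disc with fully rounded edges: 36 mm across at its belly, 24 mm high, about 50 g, slippery. The point is its centre, half-way up (12 mm above its underside); z is its short axis. It starts on the bin floor, one of three under heap B (middle part of the bin)
- stone6_mid (a point): tumbled stone, a round thick disc with fully rounded edges: 36 mm across at its belly, 24 mm high, about 50 g, slippery. The point is its centre, half-way up (12 mm above its underside); z is its short axis. It starts on the bin floor, one of three under heap B (middle part of the bin)
- stone7_mid (a point): tumbled stone, a round thick disc with fully rounded edges: 36 mm across at its belly, 24 mm high, about 50 g, slippery. The point is its centre, half-way up (12 mm above its underside); z is its short axis. It starts on the bin floor, one of three under heap B (middle part of the bin)
- stone8_mid (a point): tumbled stone, a round thick disc with fully rounded edges: 36 mm across at its belly, 24 mm high, about 50 g, slippery. The point is its centre, half-way up (12 mm above its underside); z is its short axis. It starts perched in the middle of the three others of heap B, about 17 mm too high; pressed down it wedges them apart
- bowl: black bowl, rim 90 mm across, 45 mm high, a bystander. Origin: centre of its underside
- jar: amber jar with a white cap, 54 mm across, 85 mm high, a bystander. Origin: centre of its underside
- scale_bar: black and white photo scale bar, 24 (x) x 100 (y) x 18 mm high, a bystander. Origin: centre of its underside
There are look-alikes about, which are no part of the job. What is shaped like the part that bears tamper_handle but orange is not meant. Leave any red look-alike of the part that bears mat_top alone.

How it is judged:
By the outcome, as a careful person would: the job done as asked, in the order asked, and still so for the second after the job is handed in, with the robot touching nothing.
It also fails if it takes over 69 s, if anything falls off the work surface, if the arm or the gripper's body presses on something with over 40 N, if the wrist force passes 120 N, or if a joint passes its speed limit or range.

ROBOT

A 7-joint arm with a two-finger parallel gripper is mounted at the origin on the work surface. World frame = base frame: x ahead of the robot, y to its left, z up, the work surface at z = 0. Lengths are in m, angles in rad, forces in N, time in s.
With the tool pointing down it reaches from about 0.425 to 0.875 m from the base axis. Payload 4.7 kg.
Tool frame: the origin (TCP) lies at the very end of the fingers, on their centre line; the grasp point (between the pads) lies 19 mm behind it; z points along the fingers, y is the direction in which the jaws open and shut (so a half turn about z gives the same grasp; the last joint's range is limited). The gripper opens to 85 mm and grips with 20 to 120 N. Pads are 22 mm wide; open, the fingers measure 114 mm over their backs; the gripper's body (76 mm by 85 mm) begins 54 mm behind the grasp point. The pads swing forward as they close: fully open they stand 13 mm farther back than shut.
Start: joints at [1.227, 0.321, -0.07, 1.45, 0.023, 1.371, -0.057], TCP at [0.228, -0.609, 0.231] pointing down, gripper open.
Joint ranges: [-2.86, 2.86], [-0.3, 2.09], [-1.38, 1.24], [0.06, 2.45], [-1.56, 4.7], [0.09, 2.05], [-2.69, 2.69]. Speed limits (rad/s): [2.57, 2.57, 3.14, 3.14, 3.14, 3.14, 3.14].

INTERFACE

Orientations are given as a unit quaternion [x, y, z, w].
In Python, from cell import arm, vision, job gives the robot as it stands.
- The arm moves only by the tool step_arm, never from a script. Its argument "steps" is a list of rows, each a list of 7 numbers: the shift along the tool's x, y, z in m, then the turn, a rotation vector about the tool's x, y, z in degrees, then the opening, from -1 (shut) to 1 (fully open). A call has exactly 5 rows; each row is the pose to reach, as a shift and turn from the pose commanded when the call began, along the tool's axes at that moment; what a row does not reach only later rows make up. A row lasts 1/10 s, in which the tool goes at most 50 mm and 8.59 degrees, less where a joint would pass 70% of its speed; a pose out of reach is approached as far as the arm can. A call with a gripper value outside its range is refused whole. The fingers move at their own pace and stop on an object; "newtons" is the grip in N (left out, the last holds). Time passes only in rows, so rows that repeat a pose let the fingers close, or fill a call up. It gives the time, the measured TCP pose, the force and the opening at its end, in the units of the state.
- arm.get_state(): the state, without advancing time (a new reading comes with each control period).
- vision.snapshot(name): name is "scene" or "top"; returns a dict with "img" (400x640x3 uint8, blue, green, red), "mtx" (3x3 intrinsics, pixels), "k1" (the pictures are not rectified: a ray, as slopes to the right and down, at radius r is drawn at 1 + k1 r^2 times it, then the intrinsics apply), "camera_from_world" (4x4, takes a point from world to camera coordinates). Camera axes: x right, y down, z forward; pixel columns grow to the right and rows downward; lengths in m; the calibration is good to about 2 mm. A picture is of the moment at which its call begins. There is no depth.
- job.close_job(): hands the job in, once; it reports no verdict.
The state is a dict: "time": time; "joints": joint angles; "dq": joint speeds; "tau": joint torques, N m; "tcp_pos": TCP position; "eef_rot": TCP orientation; "contact_force": force on the tool from outside, world axes, zero at the start; "torque": the same for the moment, N m; "finger_gap": finger opening in m.
Only numpy, scipy, OpenCV 4.12 (cv2) and the standard library are available. Lean on these libraries where they do the work, as an engineer would, in place of code of your own. Each camera call takes 0.05 s, during which the arm holds its last target.

## Working session

There is one attempt and no reset: what is moved stays moved. The work goes in short steps, Python scripts to look and compute and a tool call to move; the robot and the scene stay as the last step left them, time stands still between calls to the robot, and variables do not carry over. Pictures are saved under pics/ and viewed, and the job is handed in when it is done.

Besides the shell and the picture viewer there is one more tool, called after "Request:" as name([rows], argument=value, ...), one row to a line, values as JSON. step_arm: Moves the arm, as the interface text tells. Its arguments: {"type":"object","properties":{"steps":{"type":"array","items":{"type":"array","items":{"type":"number"}}},"newtons":{"type":"number"}},"required":["steps"]}

```bash
ls -la; mkdir -p pics; cat > h.py <<'E'
import numpy as np, cv2, sys
from scipy.spatial.transform import Rotation as R
from cell import arm, vision, job
E
python3 - <<'E'
from h import *
print(arm.get_state())
for n in ("scene","top"):
    s=vision.snapshot(n); cv2.imwrite(f"pics/{n}0.png",s["img"]); np.savez(f"{n}0.npz",**s)
    print(n,s["mtx"].tolist(),s["k1"],np.round(s["camera_from_world"],4).tolist())
E
```

```text
total 12
drwxr-xr-x  3 agent agent 4096 Dec  6 13:38 .
drwxr-xr-x 23 root  root  4096 Dec  6 13:38 ..
drwxr-xr-x  2 agent agent 4096 Dec  6 13:38 pics
{'time': 0.0, 'joints': array([ 1.22714305,  0.32185606, -0.07007551,  1.45165837,  0.02257435,
        1.37078854, -0.05688872]), 'dq': array([ 2.28229703e-04, -7.84633259e-05, -1.32808625e-03, -6.36729796e-04,
        1.94136061e-03,  2.89496571e-04, -6.01598717e-04]), 'tau': array([ 1.06464918e-04, -4.93580890e+01, -3.82190673e-01, -3.14332151e+01,
        1.30325279e-02,  1.14557522e-02, -2.54275363e-06]), 'tcp_pos': array([ 0.22738319, -0.60836689,  0.23021029]), 'eef_rot': array([ 9.84041275e-01,  1.77937754e-01, -2.07675793e-04, -9.39171517e-04]), 'contact_force': array([ 1.00388675, -0.49994494,  0.34965522]), 'torque': array([-0.04354627, -0.00292785,  0.02663071]), 'finger_gap': 0.08521450484877652}
scene [[432.7176020498919, 0.0, 320.09183398372943], [0.0, 432.7176020498919, 196.7601293480026], [0.0, 0.0, 1.0]] -0.009057894135233717 [[0.1191, 0.9926, -0.0218, 0.0283], [0.6313, -0.0926, -0.77, -0.2195], [-0.7663, 0.0779, -0.6377, 1.6519], [0.0, 0.0, 0.0, 1.0]]
top [[437.1688549393849, 0.0, 318.3562983075683], [0.0, 437.1688549393849, 197.65580292446973], [0.0, 0.0, 1.0]] -0.04765491863189008 [[-0.0285, -0.9993, -0.0222, -0.0406], [-0.995, 0.0305, -0.0956, 0.5243], [0.0962, 0.0194, -0.9952, 1.423], [0.0, 0.0, 0.0, 1.0]]
```

View pics/scene0.png

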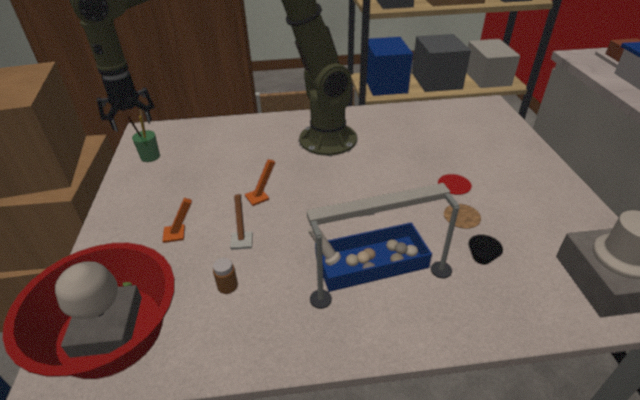

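View pics/top0.png

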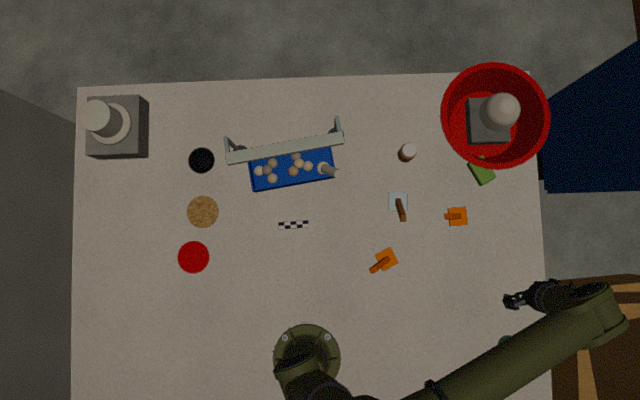

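```bash
cat >> h.py <<'E'
def load(f): return dict(np.load(f))
def snap(n,f):
    s=vision.snapshot(n); np.savez(f,**s); return s
def ray(s,u,v):
    K=s["mtx"];d=np.array([[ (u-K[0,2])/K[0,0],(v-K[1,2])/K[1,1] ]])[0]
    p=cv2.undistortPoints(np.array([[[u,v]]],float),K,np.array([float(s["k1"]),0,0,0]))[0,0]
    T=s["camera_from_world"];Rm=T[:3,:3]
    return -Rm.T@T[:3,3], Rm.T@np.array([p[0],p[1],1.])
def onz(s,u,v,z):
    o,d=ray(s,u,v); return o+d*(z-o[2])/d[2]
def proj(s,P):
    T=s["camera_from_world"];P=np.atleast_2d(P).astype(float)
    p,_=cv2.projectPoints(P,cv2.Rodrigues(T[:3,:3])[0],T[:3,3],s["mtx"],np.array([float(s["k1"]),0,0,0]));return p[:,0]
def tri(s1,a,s2,b):
    o1,d1=ray(s1,*a);o2,d2=ray(s2,*b)
    t=np.linalg.lstsq(np.c_[d1,-d2],o2-o1,rcond=None)[0]
    p,q=o1+t[0]*d1,o2+t[1]*d2
    return (p+q)/2,np.linalg.norm(p-q)
def crop(s,f,x0,x1,y0,y1,k):
    cv2.imwrite("pics/"+f,cv2.resize(s["img"][y0:y1,x0:x1],None,fx=k,fy=k,interpolation=cv2.INTER_CUBIC))
E
python3 - <<'E'
from h import *
s=load("scene0.npz");t=load("top0.npz")
crop(t,"tc1.png",220,350,110,210,6)
crop(s,"sc1.png",300,440,180,310,5)
crop(t,"tc2.png",360,480,180,280,6)
crop(s,"sc2.png",150,290,150,260,5)
E
```

```text
(no output)
```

View pics/tc1.png

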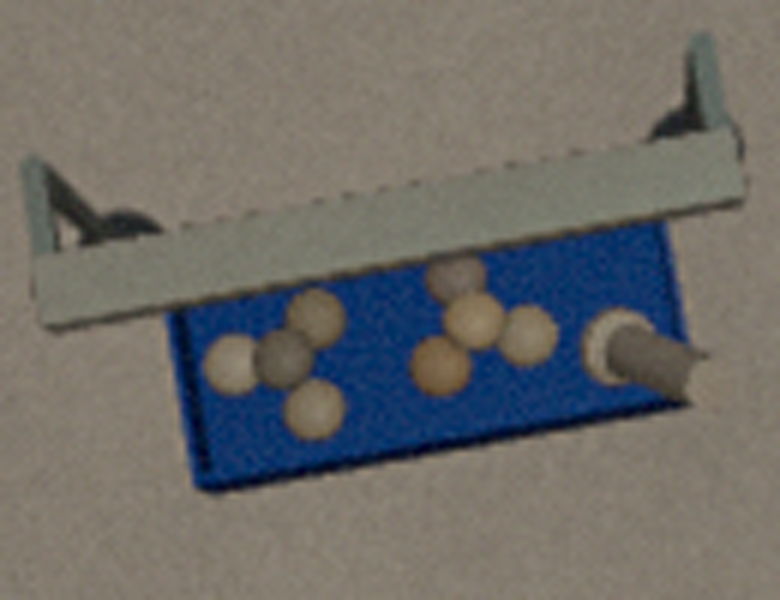

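View pics/sc1.png

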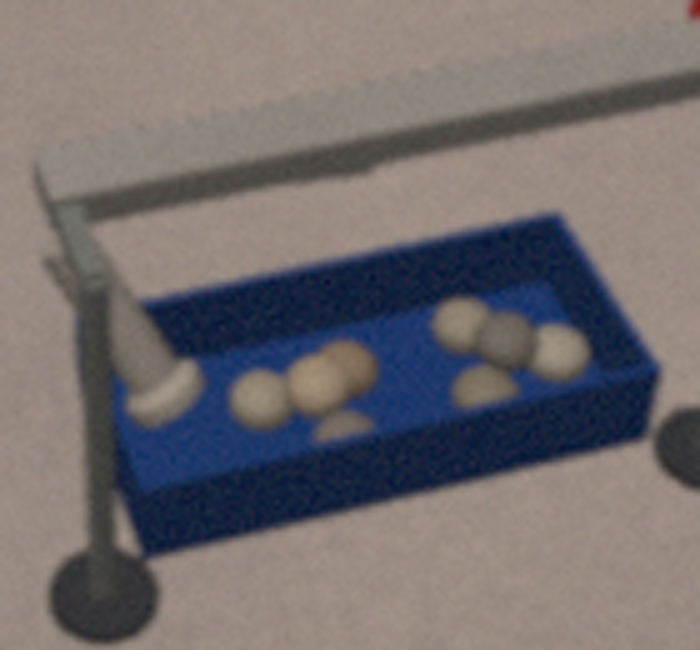

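View pics/tc2.png

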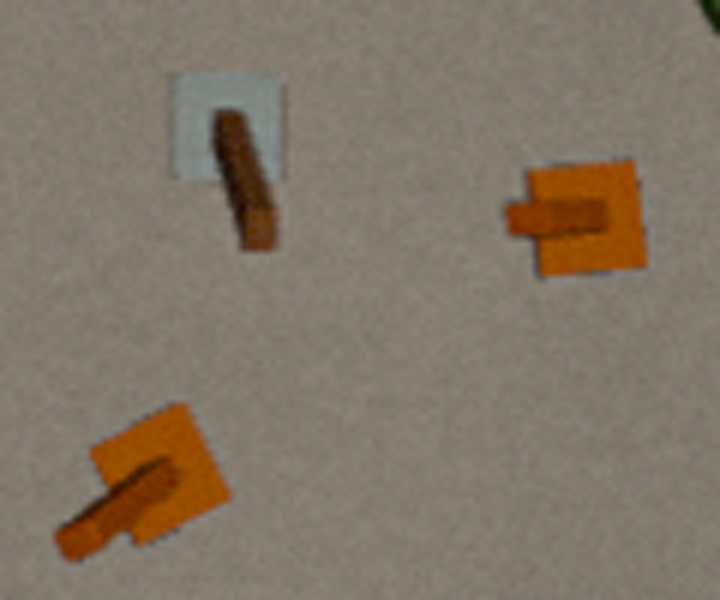

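View pics/sc2.png

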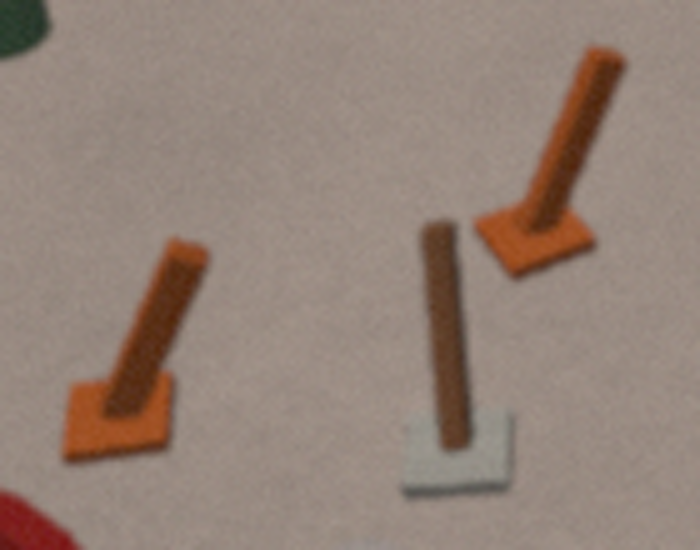

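```bash
python3 - <<'E'
from h import *
s=load("scene0.npz");t=load("top0.npz")
for c in (s,t): print("cam",ray(c,320,200)[0])
# rough: bin rim corners, top view near edge
for nm,p in dict(NL=(200,488),NR=(690,403),FR=(665,222),L2=(170,310)).items():
    P=(p[0]/6+220-.4,p[1]/6+110-.4); print(nm,onz(t,*P,.055),onz(t,*P,0.))
for nm,p in dict(NL=(558,215),FL=(658,372),FLbot=(645,440),FRbot=(148,555)).items():
    P=(p[0]/5+300-.4,p[1]/5+180-.4); print(nm,onz(s,*P,.055),onz(s,*P,0.))
# column, head and foot
ft=(618/6+219.6,347/6+109.6)
hd=(697/6+219.6,380/6+109.6)
print(onz(t,*ft,.012),onz(t,*hd,.105))
fs=(165/5+299.6,395/5+179.6);hs=(92/5+299.6,255/5+179.6)
print(tri(t,ft,s,fs),tri(t,hd,s,hs))
def mask_c(c,box,lo,hi):
    x0,x1,y0,y1=box;h=cv2.cvtColor(c["img"],cv2.COLOR_BGR2HSV)[y0:y1,x0:x1]
    m=cv2.inRange(h,lo,hi);n,l,st,ce=cv2.connectedComponentsWithStats(m);i=1+np.argmax(st[1:,4]);return ce[i]+[x0,y0],st[i],m
for b in [(180,230,190,235)]:
    c,st,m=mask_c(t,b,(8,70,60),(25,255,255));print("mat",c,st,onz(t,*c,.004))
b=(440,485,200,230);c,st,m=mask_c(s,b,(5,60,60),(25,255,255));print("mat s",c,st,onz(s,*c,.004))
E
```

```text
cam [ 1.40103827 -0.17718108  0.88505047]
cam [ 0.38362602 -0.0841685   1.46530003]
NL [0.54847665 0.15592305 0.055     ] [0.55490562 0.16528633 0.        ]
NR [ 0.5865626  -0.11153686  0.055     ] [ 0.59447688 -0.11260419  0.        ]
FR [ 0.68679679 -0.10112282  0.055     ] [ 0.69862009 -0.10178402  0.        ]
L2 [0.64704942 0.17111387 0.055     ] [0.65732261 0.18106958 0.        ]
NL [0.55262706 0.16227969 0.055     ] [ 4.96410463e-01  1.84772711e-01 -1.11022302e-16]
FL [0.67467026 0.18006365 0.055     ] [0.62654037 0.20373505 0.        ]
FLbot [0.71807884 0.15930602 0.055     ] [0.67282525 0.181602   0.        ]
FRbot [ 0.75485913 -0.09601521  0.055     ] [ 0.71204264 -0.09063707  0.        ]
[ 0.6256944 -0.073081   0.012    ] [ 0.59140289 -0.11462081  0.105     ]
(array([ 0.62439176, -0.07126466,  0.02111447]), np.float64(0.0037949919816140853)) (array([ 0.59279926, -0.1088779 ,  0.09961162]), np.float64(0.01178267667888035))
mat [202.08220859 211.42822086] [  6   5  33  33 815] [0.49015672 0.33854725 0.004     ]
mat s [467.03571429 216.84325397] [ 15   3  26  26 504] [0.49977721 0.35473593 0.004     ]
```

```bash
python3 - <<'E'
from h import *
from scipy.optimize import least_squares
s=load("scene0.npz");t=load("top0.npz")
o=[]
X,Y=.063,.140
T=lambda a,b:(a/6+219.6,b/6+109.6); S=lambda a,b:(a/5+299.6,b/5+179.6)
o=[(t,(-X,Y,.055),T(200,490)),(t,(-X,-Y,.055),T(692,404)),
   (s,(-X,Y,.055),S(558,213)),(s,(X,Y,.055),S(660,371)),(s,(X,Y,0),S(645,440)),(s,(X,-Y,0),S(147,556))]
def W(p,q):
    c,n=np.cos(p[2]),np.sin(p[2]); return np.array([p[0]+c*q[0]-n*q[1],p[1]+n*q[0]+c*q[1],q[2]])
f=lambda p:np.concatenate([proj(c,W(p,q))[0]-m for c,q,m in o])
r=least_squares(f,[.63,.04,.13]);print(r.x,np.degrees(r.x[2]));print(np.round(r.fun.reshape(-1,2),1))
np.save("bin.npy",r.x)
print("lampends",[np.round(W(r.x,(18,0,0) if 0 else q),3) for q in [(.0,-.1725,.212),(.036,-.1725,.212),(0,.1725,.212),(.036,.1725,.212)]])
for c,n,k,x0,y0 in((t,"t",6,220,110),(s,"s",5,300,180)):
    x1,y1=(350,210) if n=="t" else (440,310)
    im=cv2.resize(c["img"][y0:y1,x0:x1],None,fx=k,fy=k,interpolation=cv2.INTER_CUBIC)
    def ln(a,b,col):
        P=proj(c,[W(r.x,a),W(r.x,b)]);P=((P-[x0,y0]+.4)*k).astype(int);cv2.line(im,tuple(P[0]),tuple(P[1]),col,1)
    for z,h in((.055,(X,Y)),(.005,(.058,.135))):
        q=[(-h[0],-h[1],z),(-h[0],h[1],z),(h[0],h[1],z),(h[0],-h[1],z)]
        for i in range(4): ln(q[i],q[(i+1)%4],(0,255,255))
    for z in(.212,.234):
        q=[(0,-.1725,z),(0,.1725,z),(.036,.1725,z),(.036,-.1725,z)]
        for i in range(4): ln(q[i],q[(i+1)%4],(0,255,0))
    cv2.imwrite(f"pics/bin_{n}.png",im)
E
```

```text
[0.6307064  0.03407391 0.14752917] 8.452798709055655
[[-2.2 -0.1]
 [ 0.3 -0.9]
 [-0.1 -0.8]
 [-0.  -0.5]
 [ 0.  -0.1]
 [-1.5  0.5]]
lampends [array([ 0.656, -0.137,  0.212]), array([ 0.692, -0.131,  0.212]), array([0.605, 0.205, 0.212]), array([0.641, 0.21 , 0.212])]
```

View pics/bin_t.png

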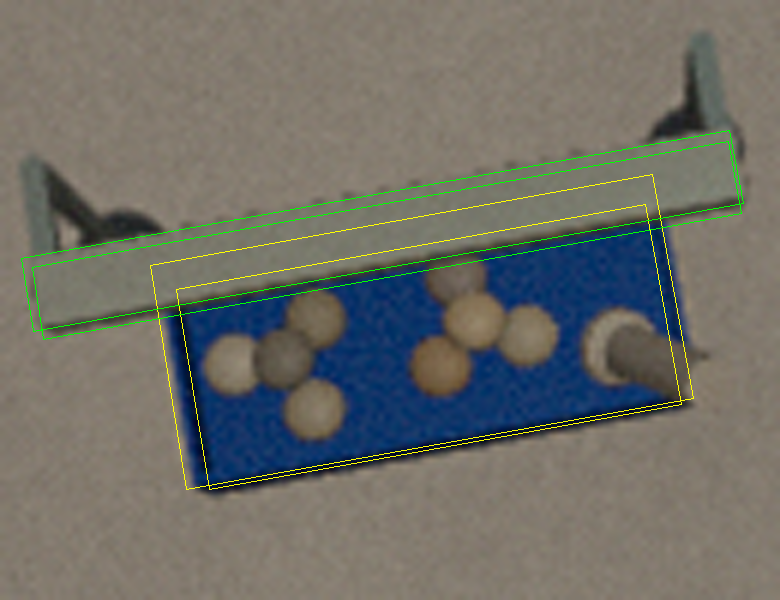

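View pics/bin_s.png

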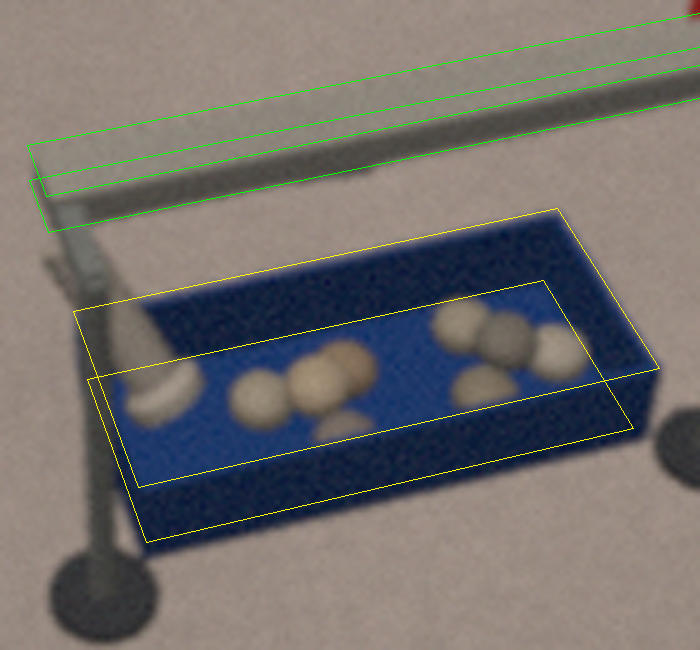

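```bash
python3 - <<'E'
from h import *
s=load("scene0.npz");t=load("top0.npz")
T=lambda a,b:(a/6+219.6,b/6+109.6); S=lambda a,b:(a/5+299.6,b/5+179.6)
a=onz(t,*T(617,347),.026);b=onz(t,*T(697,378),.1077);print(a,b,b-a,np.hypot(*(b-a)[:2]))
print("scene foot",onz(s,*S(163,392),.024))
# stones top view centre, z .017 floor, .034 perched
b=np.load("bin.npy")
def tobin(P): c,n=np.cos(b[2]),np.sin(b[2]); d=P[:2]-b[:2]; return np.round([c*d[0]+n*d[1],-n*d[0]+c*d[1]],4)
for nm,p,z in [("A1",(235,364),.017),("A2",(316,319),.017),("A3",(315,408),.017),("A4",(283,359),.034),("B5",(455,278),.017),("B6",(527,335),.017),("B7",(440,366),.017),("B8",(474,320),.034)]:
    P=onz(t,*T(*p),z);print(nm,np.round(P,3),tobin(P))
print("scale bar,bowl,jar")
C=lambda a,b:(a/6+359.6,b/6+179.6)
for nm,p,z in [("p1",(174,72),.012),("p2",(283,72),.012),("p3",(284,179),.012),("p4",(176,179),.012),("hend",(259,228),.1326),("root",(228,118),.014)]:
    print(nm,np.round(onz(t,*C(*p),z),4))
C2=lambda a,b:(a/5+149.6,b/5+149.6)
for nm,p,z in [("p_bl",(404,487),.012),("p_br",(510,482),.012),("p_tl",(406,420),.012),("p_tr",(510,412),.012),("hend",(438,226),.125)]:
    print(nm,np.round(onz(s,*C2(*p),z),4))
print(proj(t,[[0,0,0]]),proj(s,[[0,0,0],[0.4902,.3385,.004]]))
E
```

```text
[ 0.62338036 -0.07263299  0.026     ] [ 0.59204601 -0.11459475  0.1077    ] [-0.03133435 -0.04196176  0.0817    ] 0.05237013204464326
scene foot [ 0.62488534 -0.07048614  0.024     ]
A1 [0.622 0.142 0.017] [0.0074 0.1077]
A2 [0.646 0.096 0.017] [0.0244 0.0587]
A3 [0.596 0.097 0.017] [-0.0252  0.0675]
A4 [0.621 0.112 0.034] [0.0023 0.0788]
B5 [0.667 0.017 0.017] [ 0.0334 -0.0221]
B6 [ 0.633 -0.022  0.017] [-0.0058 -0.0563]
B7 [0.617 0.027 0.017] [-0.0143 -0.0054]
B8 [0.64  0.006 0.034] [ 0.0048 -0.0292]
scale bar,bowl,jar
p1 [ 0.5372 -0.2908  0.012 ]
p2 [ 0.5353 -0.3514  0.012 ]
p3 [ 0.4757 -0.3491  0.012 ]
p4 [ 0.4776 -0.2893  0.012 ]
hend [ 0.4436 -0.3133  0.1326]
root [ 0.5104 -0.3193  0.014 ]
p_bl [ 0.534  -0.3447  0.012 ]
p_br [ 0.5384 -0.2858  0.012 ]
p_tl [ 0.4801 -0.3457  0.012 ]
p_tr [ 0.4819 -0.2859  0.012 ]
hend [ 0.4456 -0.3121  0.125 ]
[[305.95232535 357.67970123]] [[327.5106229  139.2803464 ]
 [460.62434091 215.24085736]]
```

```bash
cat >> h.py <<'E'
def rot(z,y):
    z=np.array(z,float);z/=np.linalg.norm(z);y=np.array(y,float);y-=z*(y@z);y/=np.linalg.norm(y)
    return R.from_matrix(np.c_[np.cross(y,z),y,z])
def az(d): return np.array([np.cos(np.radians(d)),np.sin(np.radians(d)),0])
def go(pos,r,cur=None):
    """shift(m) & rotvec(deg) in tool axes"""
    if cur is None:
        st=arm.get_state();cur=(st["tcp_pos"],R.from_quat(st["eef_rot"]))
    d=cur[1].inv().apply(np.array(pos)-cur[0]);w=(cur[1].inv()*r).as_rotvec(degrees=True)
    print("shift",np.round(d,3),"turn",np.round(w,1),"| rows:",round(np.linalg.norm(d)/.05,1),round(np.linalg.norm(w)/8.59,1))
    return (np.array(pos),r)
def show():
    st=arm.get_state();print("t",round(st["time"],2),"tcp",np.round(st["tcp_pos"],4),"z",np.round(R.from_quat(st["eef_rot"]).as_matrix()[:,2],3),"y",np.round(R.from_quat(st["eef_rot"]).as_matrix()[:,1],3),"F",np.round(st["contact_force"],1),"M",np.round(st["torque"],2),"gap",round(st["finger_gap"],4),"q",np.round(st["joints"],2))
u=np.array([np.sin(np.radians(35))*np.cos(np.radians(233.2)),np.sin(np.radians(35))*np.sin(np.radians(233.2)),np.cos(np.radians(35))])
E
python3 - <<'E'
from h import *
rc=rot(-u,az(-37))
go((.42,-.38,.29),rc)
E
```

```text
shift [ 0.26  -0.147 -0.059] turn [  9.9  34.  -31.5] | rows: 6.1 5.5
```

Request:
step_arm([
  [0.26,-0.147,-0.06,10,34,-31.5,1],
  [0.26,-0.147,-0.06,10,34,-31.5,1],
  [0.26,-0.147,-0.06,10,34,-31.5,1],
  [0.26,-0.147,-0.06,10,34,-31.5,1],
  [0.26,-0.147,-0.06,10,34,-31.5,1],
])

```text
time: 0.6
tcp_pos: [0.3857, -0.4201, 0.2813]
eef_rot: [0.871, 0.406, 0.246, -0.123]
contact_force: [0.5, -0.2, -1.5]
finger_gap: 0.0855
```

```bash
python3 - <<'E'
from h import *
show()
rc=rot(-u,az(-37))
m=np.array([.6078,-.0936,.067])
go(m+5e-3*u+.085*u,rc)
E
```

```text
t 0.6 tcp [ 0.3857 -0.4201  0.2813] z [ 0.329  0.415 -0.848] y [ 0.769 -0.64  -0.014] F [ 0.5 -0.2 -1.5] M [-0.45  0.39 -0.06] gap 0.0855 q [ 1.29  0.29 -0.25  1.51 -0.44  1.57  0.4 ]
shift [ 0.215 -0.033  0.3  ] turn [ 1.   3.  -2.8] | rows: 7.4 0.5
```

Request:
step_arm([
  [0.21,-0.033,0.29,1,3,-2.8,1],
  [0.21,-0.033,0.29,1,3,-2.8,1],
  [0.21,-0.033,0.29,1,3,-2.8,1],
  [0.21,-0.033,0.29,1,3,-2.8,1],
  [0.21,-0.033,0.29,1,3,-2.8,1],
])

```text
time: 1.1
tcp_pos: [0.5148, -0.2272, 0.1853]
eef_rot: [0.855, 0.425, 0.267, -0.135]
contact_force: [0.5, -0.4, -0.5]
finger_gap: 0.0856
```

```bash
python3 - <<'E'
from h import *
show()
rc=rot(-u,az(-37))
m=np.array([.6078,-.0936,.067])
go(m+5e-3*u+.085*u,rc)
E
```

```text
t 1.1 tcp [ 0.5148 -0.2272  0.1853] z [ 0.341  0.457 -0.821] y [ 0.798 -0.603 -0.004] F [ 0.5 -0.4 -0.5] M [-0.54  0.31 -0.01] gap 0.0856 q [ 1.1   0.23 -0.41  1.81 -0.56  1.21  0.28]
shift [ 0.066 -0.006  0.1  ] turn [-0.   0.2 -0.2] | rows: 2.4 0.0
```

Request:
step_arm([
  [0.063,-0.006,0.095,0,0,0,1],
  [0.063,-0.006,0.095,0,0,0,1],
  [0.063,-0.006,0.095,0,0,0,1],
  [0.063,-0.006,0.095,0,0,0,1],
  [0.063,-0.006,0.095,0,0,0,1],
])

```text
time: 1.6
tcp_pos: [0.5729, -0.1423, 0.1443]
eef_rot: [0.855, 0.425, 0.267, -0.134]
contact_force: [-1.0, -0.4, -0.2]
finger_gap: 0.0855
```

```bash
python3 - <<'E'
from h import *
show()
rc=rot(-u,az(-37))
m=np.array([.6078,-.0936,.067])
go(m+5e-3*u,rc)
s=snap("scene","s1.npz");t=snap("top","t1.npz")
crop(t,"t1.png",220,390,110,250,4)
crop(s,"s1.png",260,420,160,300,5)
E
```

```text
t 1.6 tcp [ 0.5729 -0.1423  0.1443] z [ 0.342  0.456 -0.822] y [ 0.797 -0.604 -0.003] F [-1.  -0.4 -0.2] M [-0.47  0.38 -0.06] gap 0.0855 q [ 0.97  0.26 -0.48  1.87 -0.57  1.03  0.17]
shift [ 0.005 -0.001  0.093] turn [ 0.   0.3 -0.2] | rows: 1.9 0.0
```

View pics/t1.png

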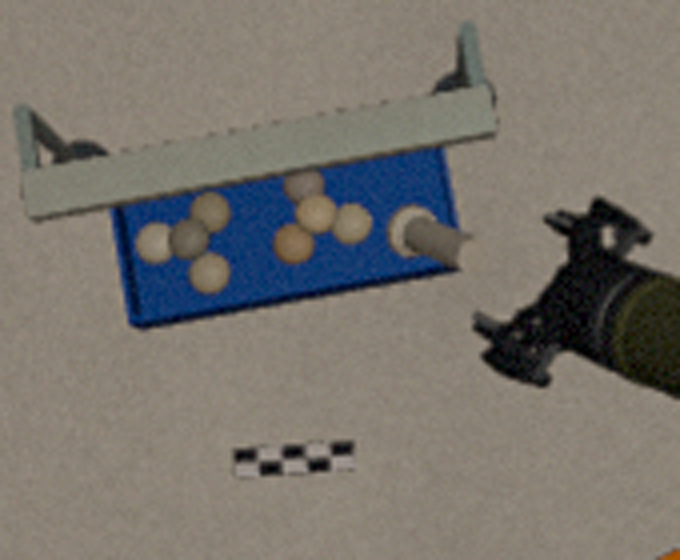

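View pics/s1.png

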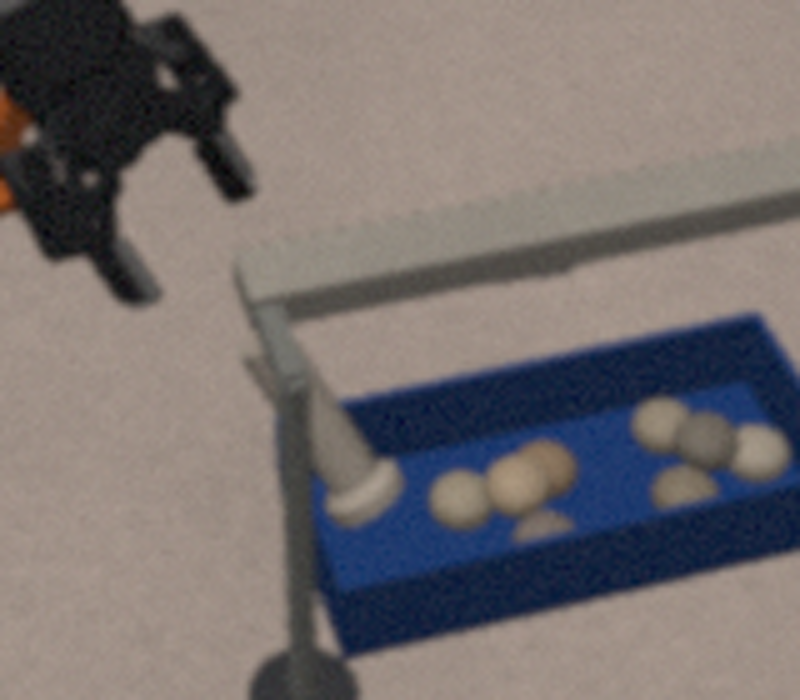

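Request:
step_arm([
  [0.005,-0.001,0.03,0,0,0,1],
  [0.005,-0.001,0.05,0,0,0,1],
  [0.005,-0.001,0.07,0,0,0,1],
  [0.005,-0.001,0.083,0,0,0,1],
  [0.005,-0.001,0.088,0,0,0,1],
])

```text
time: 2.2
tcp_pos: [0.6046, -0.0972, 0.0741]
eef_rot: [0.855, 0.424, 0.267, -0.135]
contact_force: [-0.1, 0.0, -0.2]
finger_gap: 0.0859
```

```bash
python3 - <<'E'
from h import *
show()
s=snap("scene","s1.npz");t=snap("top","t1.npz")
crop(t,"t2.png",270,370,120,200,7)
crop(s,"s2.png",260,420,160,300,5)
E
```

```text
t 2.2 tcp [ 0.6046 -0.0972  0.0741] z [ 0.341  0.457 -0.821] y [ 0.797 -0.603 -0.005] F [-0.1  0.  -0.2] M [-0.46  0.39 -0.09] gap 0.0859 q [ 0.89  0.37 -0.51  1.91 -0.57  0.85  0.15]
```

View pics/t2.png

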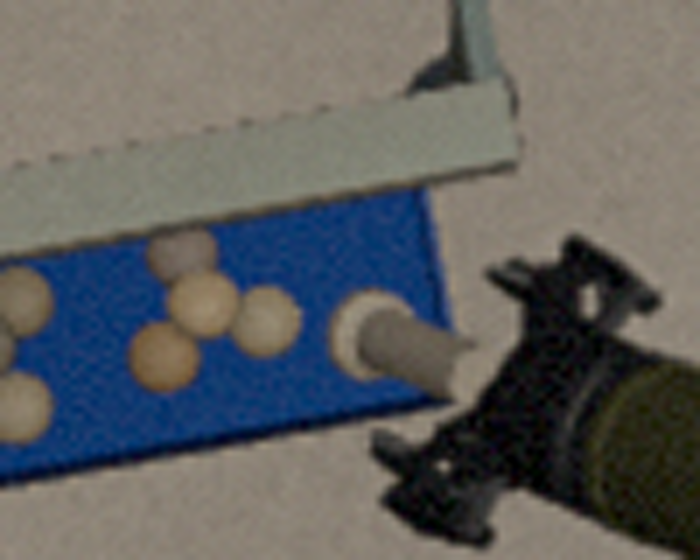

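View pics/s2.png

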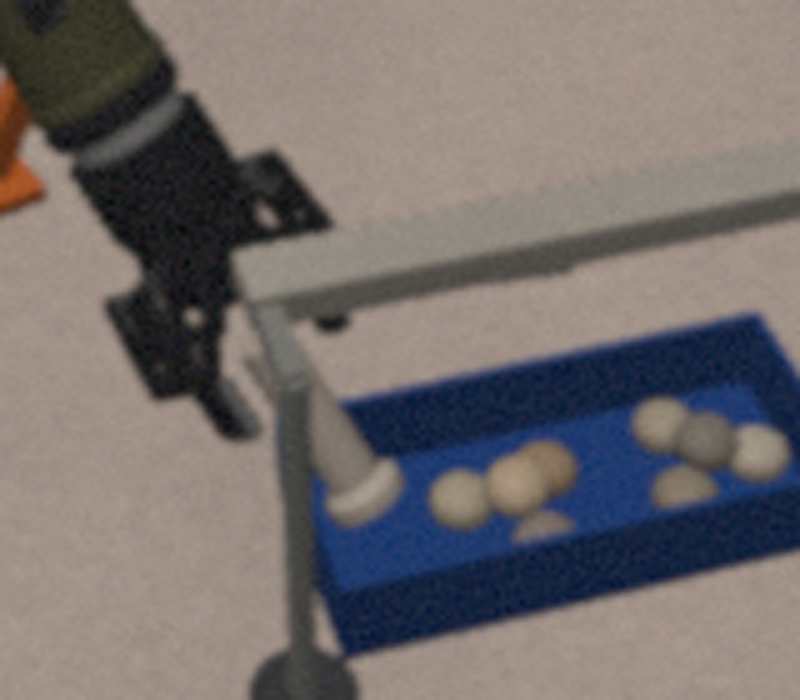

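```bash
python3 - <<'E'
from h import *
s=load("s1.npz");t=load("t1.npz")
st=arm.get_state();p=st["tcp_pos"];Rm=R.from_quat(st["eef_rot"]).as_matrix()
for k in (0,-.013,-.03):
    P=[p+Rm[:,2]*k+Rm[:,1]*y for y in(-.05,0,.05)]
    print(k,((proj(t,P)-[270,120]+.4)*7).round(),((proj(s,P)-[260,160]+.4)*5).round())
E
```

```text
0 [[360. 444.]
 [423. 356.]
 [486. 268.]] [[353. 345.]
 [307. 403.]
 [257. 465.]]
-0.013 [[373. 450.]
 [437. 361.]
 [500. 273.]] [[341. 326.]
 [294. 384.]
 [244. 445.]]
-0.03 [[390. 458.]
 [455. 369.]
 [518. 279.]] [[325. 301.]
 [277. 358.]
 [227. 419.]]
```

Request:
step_arm([
  [0,0,0.008,0,0,0,1],
  [0,0,0.008,0,0,0,0.2],
  [0,0,0.008,0,0,0,-0.5],
  [0,0,0.008,0,0,0,-1],
  [0,0,0.008,0,0,0,-1],
], newtons=60)

```text
time: 2.8
tcp_pos: [0.6077, -0.0931, 0.0686]
eef_rot: [0.854, 0.425, 0.267, -0.135]
contact_force: [-0.8, 0.1, 3.0]
finger_gap: 0.029
```

Request:
step_arm([
  [0,0,0,0,0,0,-1],
  [0,0,0,0,0,0,-1],
  [0,0,0,0,0,0,-1],
  [0,0,0,0,0,0,-1],
  [0,0,0,0,0,0,-1],
])

```text
time: 3.3
tcp_pos: [0.6078, -0.093, 0.0686]
eef_rot: [0.854, 0.425, 0.267, -0.135]
contact_force: [-1.1, -1.3, 2.9]
finger_gap: 0.0291
```

```bash
python3 - <<'E'
from h import *
show()
st=arm.get_state();r=R.from_quat(st["eef_rot"])
go(st["tcp_pos"]+[0,0,.09],r)
s=snap("scene","s1.npz");t=snap("top","t1.npz")
crop(t,"t3.png",270,370,120,200,7)
crop(s,"s3.png",260,420,160,300,5)
E
```

```text
t 3.3 tcp [ 0.6078 -0.093   0.0686] z [ 0.342  0.457 -0.821] y [ 0.798 -0.603 -0.003] F [-1.1 -1.3  2.9] M [-0.37  0.33 -0.  ] gap 0.0291 q [ 0.88  0.38 -0.51  1.91 -0.57  0.83  0.15]
shift [ 0.051 -0.    -0.074] turn [0. 0. 0.] | rows: 1.8 0.0
```

View pics/t3.png

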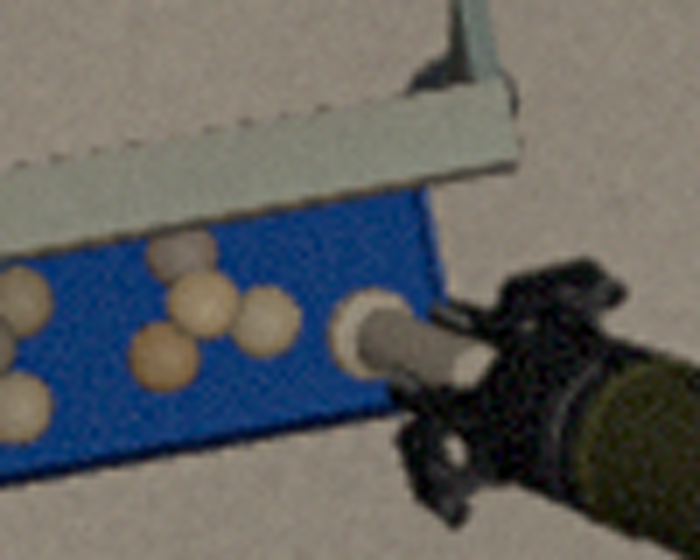

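View pics/s3.png

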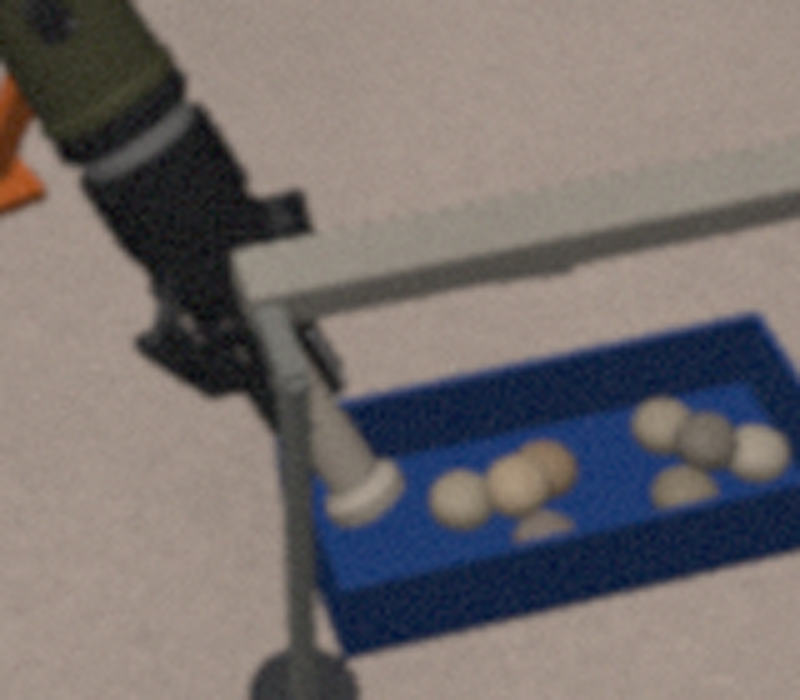

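Request:
step_arm([
  [0.011,0,-0.016,0,0,0,-1],
  [0.023,0,-0.033,0,0,0,-1],
  [0.036,0,-0.052,0,0,0,-1],
  [0.048,0,-0.069,0,0,0,-1],
  [0.052,0,-0.075,0,0,0,-1],
])

```text
time: 3.9
tcp_pos: [0.6084, -0.0931, 0.161]
eef_rot: [0.854, 0.426, 0.267, -0.134]
contact_force: [0.4, -0.4, -1.4]
finger_gap: 0.0289
```

```bash
python3 - <<'E'
from h import *
show()
s=snap("scene","s1.npz");t=snap("top","t1.npz")
crop(t,"t4.png",270,370,120,200,7)
crop(s,"s4.png",260,420,160,300,5)
go((.52,-.13,.19),rot((0,0,-1),az(0)))
E
```

```text
t 3.9 tcp [ 0.6084 -0.0931  0.161 ] z [ 0.342  0.456 -0.821] y [ 0.799 -0.602 -0.001] F [ 0.4 -0.4 -1.4] M [-0.63  0.45 -0.03] gap 0.0289 q [ 0.89  0.26 -0.51  1.85 -0.56  0.99  0.05]
shift [-0.051 -0.048 -0.072] turn [ 11.1 -33.6 -35.9] | rows: 2.0 5.9
```

View pics/t4.png

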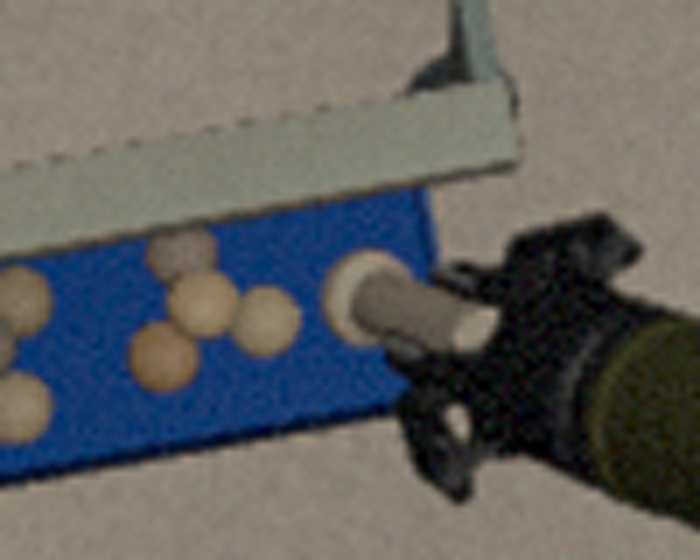

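View pics/s4.png

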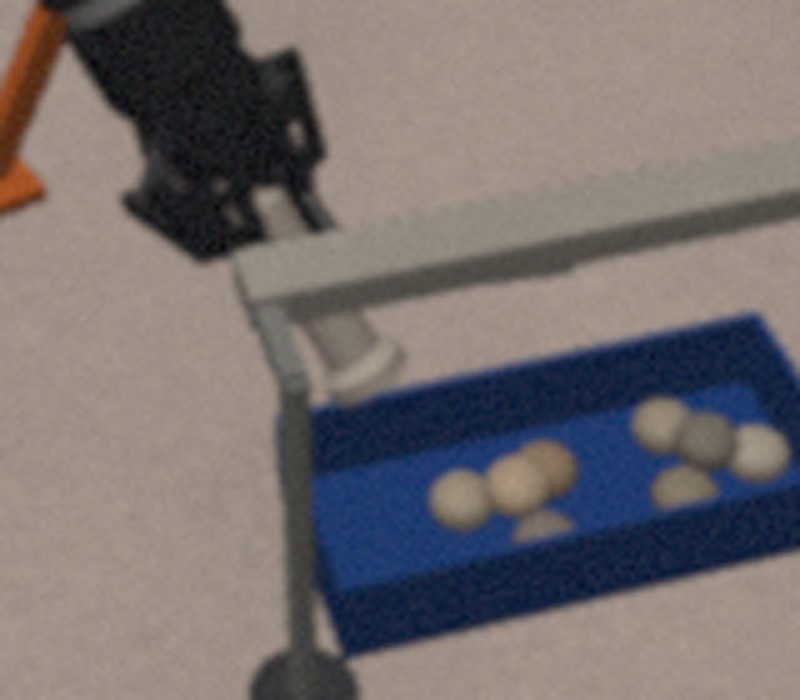

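Request:
step_arm([
  [-0.05,-0.048,-0.072,0,0,0,-1],
  [-0.05,-0.048,-0.072,0,0,0,-1],
  [-0.05,-0.048,-0.072,5,-16,-18,-1],
  [-0.05,-0.048,-0.072,11,-33.6,-36,-1],
  [-0.05,-0.048,-0.072,11,-33.6,-36,-1],
])

```text
time: 4.5
tcp_pos: [0.5191, -0.1312, 0.1891]
eef_rot: [0.798, 0.584, 0.133, -0.066]
contact_force: [-0.5, 0.3, -1.4]
finger_gap: 0.0289
```

```bash
python3 - <<'E'
from h import *
show()
go((.48,.10,.19),rot((0,0,-1),az(20)))
E
```

```text
t 4.5 tcp [ 0.5191 -0.1312  0.1891] z [ 0.134  0.261 -0.956] y [ 0.95  -0.308  0.049] F [-0.5  0.3 -1.4] M [-0.32  0.26  0.03] gap 0.0289 q [ 0.9   0.12 -0.54  1.83 -0.25  1.19  0.15]
shift [ 0.201 -0.108  0.054] turn [  8.3 -15.3 -37.3] | rows: 4.7 4.8
```

Request:
step_arm([
  [0.2,-0.108,0.054,8.3,-15.3,-37.3,-1],
  [0.2,-0.108,0.054,8.3,-15.3,-37.3,-1],
  [0.2,-0.108,0.054,8.3,-15.3,-37.3,-1],
  [0.2,-0.108,0.054,8.3,-15.3,-37.3,-1],
  [0.2,-0.108,0.054,8.3,-15.3,-37.3,-1],
])

```text
time: 5.0
tcp_pos: [0.4795, 0.1049, 0.1911]
eef_rot: [0.57, 0.822, 0.001, -0.0]
contact_force: [1.1, -0.0, -2.4]
finger_gap: 0.0289
```

```bash
python3 - <<'E'
from h import *
show()
go((.49,.339,.14),rot((0,0,-1),az(35)))
E
```

```text
t 5.0 tcp [0.4795 0.1049 0.1911] z [ 0.001  0.002 -1.   ] y [0.937 0.35  0.002] F [ 1.1 -0.  -2.4] M [0.03 0.02 0.  ] gap 0.0289 q [ 0.56  0.05 -0.84  1.87  0.04  1.24  0.07]
shift [0.215 0.092 0.052] turn [  0.1  -0.1 -14.5] | rows: 4.8 1.7
```

Request:
step_arm([
  [0.215,0.092,0.052,0,0,-14.5,-1],
  [0.215,0.092,0.052,0,0,-14.5,-1],
  [0.215,0.092,0.052,0,0,-14.5,-1],
  [0.215,0.092,0.052,0,0,-14.5,-1],
  [0.215,0.092,0.052,0,0,-14.5,-1],
])

```text
time: 5.5
tcp_pos: [0.4928, 0.3368, 0.1381]
eef_rot: [0.465, 0.885, 0.001, -0.002]
contact_force: [-0.4, -0.5, -0.8]
finger_gap: 0.0287
```

Request:
step_arm([
  [0,0,0,0,0,0,-1],
  [0,0,0,0,0,0,-1],
  [0,0,0,0,0,0,-1],
  [0,0,0,0,0,0,-1],
  [0,0,0,0,0,0,-1],
])

```text
time: 6.0
tcp_pos: [0.4954, 0.3326, 0.141]
eef_rot: [0.467, 0.884, 0.002, 0.001]
contact_force: [0.0, 0.0, -1.9]
finger_gap: 0.0286
```

```bash
python3 - <<'E'
from h import *
show()
s=snap("scene","s1.npz");t=snap("top","t1.npz")
crop(t,"t5.png",140,260,140,260,5)
crop(s,"s5.png",400,520,130,250,5)
st=arm.get_state();p=st["tcp_pos"]
for h in(0,.02,-.068): print(((proj(s,[p+[0,0,h]])[0]-[400,130]+.4)*5).round())
print(((proj(s,[[.4902,.3385,.004]])[0]-[400,130]+.4)*5).round())
E
```

```text
t 6.0 tcp [0.4954 0.3326 0.141 ] z [ 0.003  0.002 -1.   ] y [0.826 0.564 0.004] F [ 0.   0.  -1.9] M [-0.    0.01 -0.01] gap 0.0286 q [ 0.11  0.41 -0.93  1.68  0.35  1.22 -0.29]
[345. 253.]
[352. 224.]
[322. 346.]
[305. 428.]
```

View pics/t5.png

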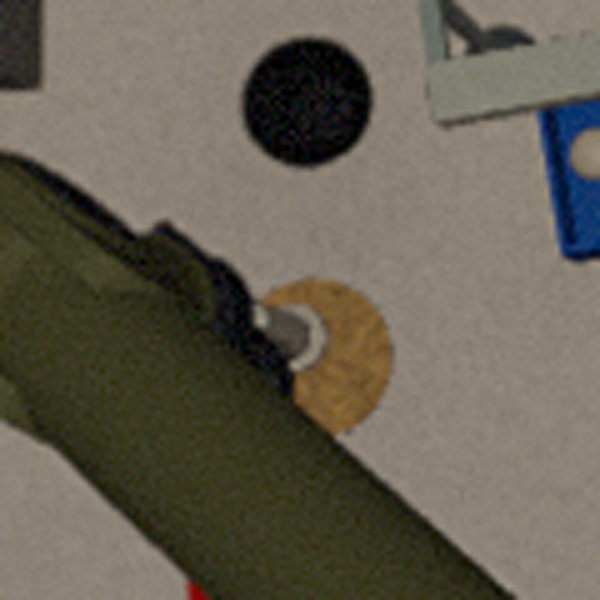

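View pics/s5.png

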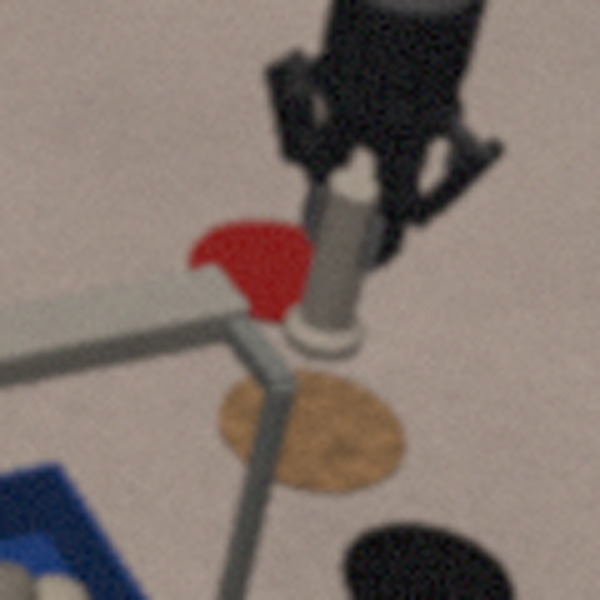

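```bash
python3 - <<'E'
from h import *
go((.491,.338,.078),rot((0,0,-1),az(34.3)))
s=load("s1.npz");print(onz(s,312/5+399.6,432/5+129.6,.004))
E
```

```text
shift [ 0.006 -0.001  0.063] turn [ 0.2 -0.   0.1] | rows: 1.3 0.0
[0.4940392  0.34131542 0.004     ]
```

Request:
step_arm([
  [0.006,0,0.02,0.2,0,0,-1],
  [0.006,0,0.04,0.2,0,0,-1],
  [0.006,0,0.055,0.2,0,0,-1],
  [0.006,0,0.062,0.2,0,0,-1],
  [0.006,0,0.062,0.2,0,0,-1],
])

```text
time: 6.6
tcp_pos: [0.4905, 0.3389, 0.0772]
eef_rot: [0.466, 0.885, -0.001, -0.001]
contact_force: [-0.7, 0.3, -1.5]
finger_gap: 0.0287
```

```bash
python3 - <<'E'
from h import *
show()
E
```

```text
t 6.6 tcp [0.4905 0.3389 0.0772] z [-0.003  0.    -1.   ] y [ 0.824  0.566 -0.002] F [-0.7  0.3 -1.5] M [ 0.06  0.08 -0.01] gap 0.0287 q [ 0.07  0.48 -0.89  1.74  0.41  1.12 -0.35]
```

Request:
step_arm([
  [0,0,0.001,0,0,0,-1],
  [0,0,0.002,0,0,0,-1],
  [0,0,0.003,0,0,0,-1],
  [0,0,0.004,0,0,0,-1],
  [0,0,0.004,0,0,0,-1],
])

```text
time: 7.1
tcp_pos: [0.4915, 0.3393, 0.0749]
eef_rot: [0.466, 0.885, 0.0, -0.0]
contact_force: [-0.0, 0.0, -1.8]
finger_gap: 0.0286
```

```bash
python3 - <<'E'
from h import *
show()
s=snap("scene","s1.npz")
crop(s,"s6.png",400,520,130,250,5)
E
```

```text
t 7.1 tcp [0.4915 0.3393 0.0749] z [-0.     0.001 -1.   ] y [0.825 0.566 0.001] F [-0.   0.  -1.8] M [-0.01 -0.03  0.04] gap 0.0286 q [ 0.07  0.49 -0.89  1.74  0.41  1.12 -0.35]
```

View pics/s6.png

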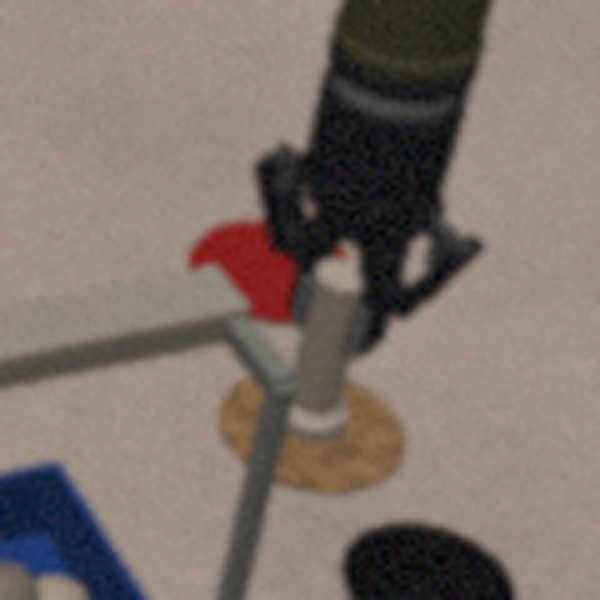

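Request:
step_arm([
  [0,0,0.001,0,0,0,-1],
  [0,0,0.002,0,0,0,-1],
  [0,0,0.003,0,0,0,-1],
  [0,0,0.004,0,0,0,-1],
  [0,0,0.004,0,0,0,-1],
])

```text
time: 7.65
tcp_pos: [0.4913, 0.3393, 0.0706]
eef_rot: [0.466, 0.885, 0.0, -0.001]
contact_force: [-0.2, -1.0, -2.1]
finger_gap: 0.0288
```

```bash
python3 - <<'E'
from h import *
show()
E
```

```text
t 7.65 tcp [0.4913 0.3393 0.0706] z [-0.001  0.001 -1.   ] y [ 0.825  0.566 -0.   ] F [-0.2 -1.  -2.1] M [-0.   -0.02  0.04] gap 0.0288 q [ 0.06  0.49 -0.89  1.74  0.42  1.11 -0.35]
```

Request:
step_arm([
  [0,0,0.001,0,0,0,-1],
  [0,0,0.002,0,0,0,-1],
  [0,0,0.003,0,0,0,-1],
  [0,0,0.003,0,0,0,-1],
  [0,0,0.003,0,0,0,-1],
])

```text
time: 8.15
tcp_pos: [0.4914, 0.3394, 0.0678]
eef_rot: [0.466, 0.885, 0.0, -0.001]
contact_force: [0.2, 1.1, -1.9]
finger_gap: 0.0288
```

```bash
python3 - <<'E'
from h import *
show()
E
```

```text
t 8.15 tcp [0.4914 0.3394 0.0678] z [-0.001  0.001 -1.   ] y [0.825 0.566 0.   ] F [ 0.2  1.1 -1.9] M [-0.01 -0.02 -0.03] gap 0.0288 q [ 0.06  0.49 -0.88  1.74  0.42  1.11 -0.36]
```

Request:
step_arm([
  [0,0,0.001,0,0,0,-1],
  [0,0,0.002,0,0,0,-1],
  [0,0,0.003,0,0,0,-1],
  [0,0,0.003,0,0,0,-1],
  [0,0,0.003,0,0,0,-1],
])

```text
time: 8.65
tcp_pos: [0.4914, 0.3394, 0.0648]
eef_rot: [0.466, 0.885, 0.0, -0.001]
contact_force: [-0.9, 1.0, -1.5]
finger_gap: 0.0289
```

```bash
python3 - <<'E'
from h import *
show()
s=snap("scene","s1.npz");t=snap("top","t1.npz")
crop(s,"s7.png",400,520,130,250,5)
crop(t,"t7.png",140,260,140,260,5)
E
```

```text
t 8.65 tcp [0.4914 0.3394 0.0648] z [-0.001  0.001 -1.   ] y [0.825 0.566 0.   ] F [-0.9  1.  -1.5] M [-0.02 -0.03  0.06] gap 0.0289 q [ 0.06  0.5  -0.88  1.75  0.42  1.1  -0.36]
```

View pics/s7.png

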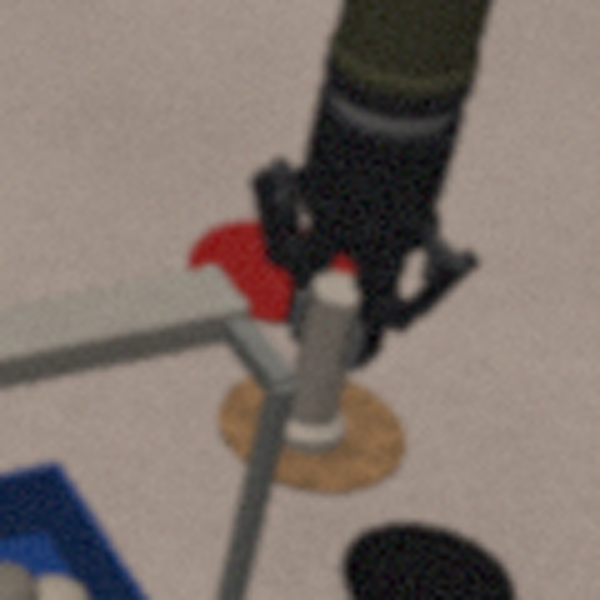

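View pics/t7.png

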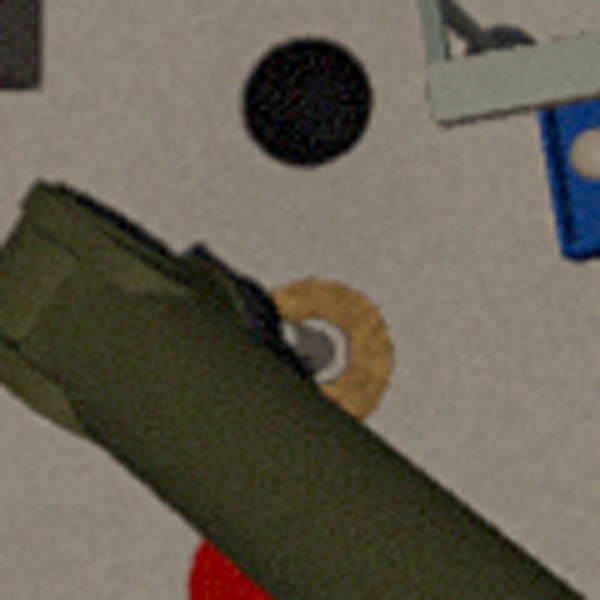

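Request:
step_arm([
  [0,0,0.001,0,0,0,-1],
  [0,0,0.002,0,0,0,-1],
  [0,0,0.003,0,0,0,-1],
  [0,0,0.003,0,0,0,-1],
  [0,0,0.003,0,0,0,-1],
])

```text
time: 9.25
tcp_pos: [0.4914, 0.34, 0.0642]
eef_rot: [0.466, 0.885, 0.0, 0.0]
contact_force: [-4.8, -2.7, 13.7]
finger_gap: 0.029
```

```bash
python3 - <<'E'
from h import *
show()
s=load("s1.npz")
for z in (0.004,.008,.012): print(z,((proj(s,[[.4914+.022,.3394,z],[.4914,.3394-.022,z],[.4914,.3394+.022,z]])-[400,130]+.4)*5).round().tolist())
E
```

```text
t 9.25 tcp [0.4914 0.34   0.0642] z [ 0.     0.001 -1.   ] y [0.824 0.566 0.001] F [-4.8 -2.7 13.7] M [-0.94  0.9  -0.05] gap 0.029 q [ 0.06  0.5  -0.88  1.75  0.43  1.1  -0.36]
0.004 [[321.0, 454.0], [272.0, 433.0], [343.0, 426.0]]
0.008 [[322.0, 449.0], [273.0, 428.0], [344.0, 421.0]]
0.012 [[324.0, 444.0], [274.0, 423.0], [345.0, 416.0]]
```

Request:
step_arm([
  [0,0,-0.001,0,0,0,-1],
  [0,0,-0.002,0,0,0,-1],
  [0,0,-0.002,0,0,0,-0.6],
  [0,0,-0.002,0,0,0,-0.1],
  [0,0,-0.002,0,0,0,0.3],
])

```text
time: 9.75
tcp_pos: [0.4914, 0.3393, 0.0635]
eef_rot: [0.466, 0.885, 0.0, -0.001]
contact_force: [0.4, -0.0, 0.3]
finger_gap: 0.0516
```

Request:
step_arm([
  [0,0,0,0,0,0,0.7],
  [0,0,0,0,0,0,0.7],
  [0,0,-0.03,0,0,0,0.7],
  [0,0,-0.07,0,0,0,0.7],
  [0,0,-0.12,0,0,0,0.7],
])

```text
time: 10.25
tcp_pos: [0.4904, 0.3383, 0.1834]
eef_rot: [0.466, 0.885, -0.001, -0.002]
contact_force: [0.4, -0.2, 0.0]
finger_gap: 0.0726
```

```bash
python3 - <<'E'
from h import *
show()
go((.44,-.10,.25),rot((0,0,-1),az(-40)))
E
```

```text
t 10.25 tcp [0.4904 0.3383 0.1834] z [-0.004 -0.    -1.   ] y [ 0.824  0.566 -0.003] F [ 0.4 -0.2  0. ] M [-0.   -0.08  0.02] gap 0.0726 q [ 0.12  0.38 -0.95  1.63  0.31  1.3  -0.28]
shift [-0.333 -0.29  -0.066] turn [-0.2  0.  74.5] | rows: 8.9 8.7
```

Request:
step_arm([
  [-0.333,-0.29,-0.066,0,0,74.5,0.5],
  [-0.333,-0.29,-0.066,0,0,74.5,0.5],
  [-0.333,-0.29,-0.066,0,0,74.5,0.5],
  [-0.333,-0.29,-0.066,0,0,74.5,0.5],
  [-0.333,-0.29,-0.066,0,0,74.5,0.5],
])

```text
time: 10.75
tcp_pos: [0.4625, 0.0917, 0.2209]
eef_rot: [0.76, 0.65, 0.0, -0.0]
contact_force: [1.5, -0.8, 1.1]
finger_gap: 0.0641
```

```bash
cat >> h.py <<'E'
def tz(yaw,tilt=30): # tool rot aligned with handle, tamper yaw deg
    a=np.radians(tilt);x=az(yaw); return rot(np.sin(a)*x-np.cos(a)*np.array([0,0,1]),-az(yaw+90))
E
python3 - <<'E'
from h import *
show()
s=snap("scene","s2.npz");t=snap("top","t2.npz")
crop(s,"s8.png",400,520,130,250,5)
crop(t,"t8.png",140,260,140,260,5)
r=tz(-3); hp=np.array([.465,-.316,.0836]); zt=r.as_matrix()[:,2]
go(hp+zt*(.019-.10),r)
E
```

```text
t 10.75 tcp [0.4625 0.0917 0.2209] z [ 0.001  0.001 -1.   ] y [ 0.988 -0.154  0.001] F [ 1.5 -0.8  1.1] M [-0.03 -0.05  0.03] gap 0.0641 q [ 0.56 -0.04 -0.79  1.87 -0.03  1.3  -0.37]
shift [-0.4    0.026  0.069] turn [-21.6  24.5  81.6] | rows: 8.1 10.2
```

View pics/s8.png

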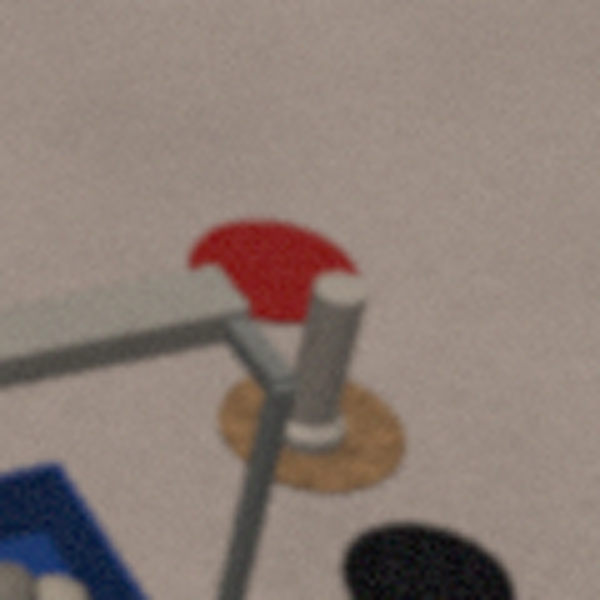

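View pics/t8.png

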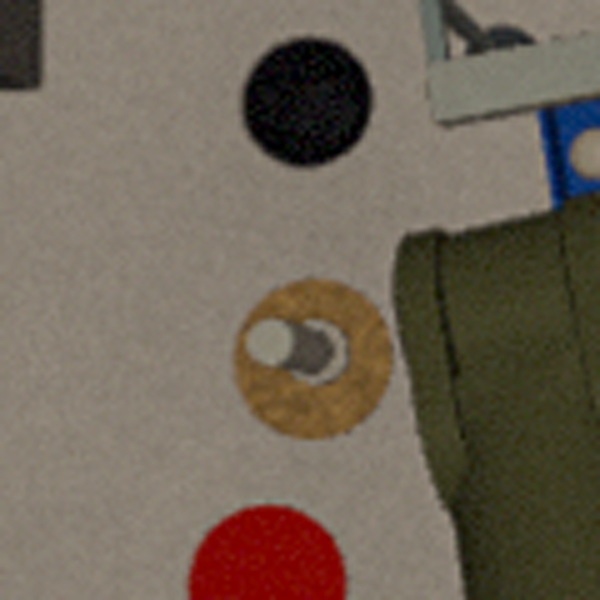

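Request:
step_arm([
  [-0.3,0.02,0,-18,20,68,0.5],
  [-0.3,0.02,0,-18,20,68,0.5],
  [-0.3,0.02,0,-18,20,68,0.5],
  [-0.3,0.02,0,-18,20,68,0.5],
  [-0.3,0.02,0,-18,20,68,0.5],
])

```text
time: 11.35
tcp_pos: [0.4423, -0.1574, 0.2206]
eef_rot: [0.928, 0.347, 0.136, 0.003]
contact_force: [0.8, 0.5, -0.1]
finger_gap: 0.064
```

```bash
python3 - <<'E'
from h import *
show()
r=tz(-3); hp=np.array([.465,-.316,.0836]); zt=r.as_matrix()[:,2]
go(hp+zt*(.019-.10),r)
t=load("t2.npz");print(onz(t,68/6+359.6,545/6+179.6,.13))
E
```

```text
t 11.35 tcp [ 0.4423 -0.1574  0.2206] z [ 0.255  0.088 -0.963] y [ 0.643 -0.759  0.1  ] F [ 0.8  0.5 -0.1] M [-0.09  0.2  -0.03] gap 0.064 q [ 0.87 -0.21 -0.38  2.04 -0.31  1.12 -0.26]
shift [-0.13   0.101  0.046] turn [-11.3  12.5  42.2] | rows: 3.4 5.3
[ 0.28716562 -0.21058617  0.13      ]
```

Request:
step_arm([
  [-0.13,0.101,0.046,-11.3,12.5,42.2,0.3],
  [-0.13,0.101,0.046,-11.3,12.5,42.2,0.3],
  [-0.13,0.101,0.046,-11.3,12.5,42.2,0.3],
  [-0.13,0.101,0.046,-11.3,12.5,42.2,0.3],
  [-0.13,0.101,0.046,-11.3,12.5,42.2,0.3],
])

```text
time: 11.85
tcp_pos: [0.4244, -0.315, 0.1516]
eef_rot: [0.968, -0.008, 0.251, 0.005]
contact_force: [0.1, 0.9, 1.0]
finger_gap: 0.0554
```

Request:
step_arm([
  [0,0,0,0,0,0,0.3],
  [0,0,0,0,0,0,0.3],
  [0,0,0,0,0,0,0.3],
  [0,0,0,0,0,0,0.3],
  [0,0,0,0,0,0,0.3],
])

```text
time: 12.35
tcp_pos: [0.4266, -0.312, 0.154]
eef_rot: [0.968, -0.002, 0.252, 0.006]
contact_force: [-0.7, 0.2, -0.5]
finger_gap: 0.0554
```

```bash
python3 - <<'E'
from h import *
show()
r=tz(-3); hp=np.array([.465,-.316,.0836]); zt=r.as_matrix()[:,2]
go(hp+zt*(.019-.10),r)
s=snap("scene","s2.npz");t=snap("top","t2.npz")
crop(s,"s9.png",180,320,130,270,5)
crop(t,"t9.png",340,460,160,280,6)
p=hp+zt*.019
for c,x0,y0,k in((s,180,130,5),(t,340,160,6)):
  print(((proj(c,[hp,hp-zt*.045,hp+zt*.085])-[x0,y0]+.4)*k).round().tolist())
E
```

```text
t 12.35 tcp [ 0.4266 -0.312   0.154 ] z [ 0.487 -0.012 -0.873] y [-0.006 -1.     0.01 ] F [-0.7  0.2 -0.5] M [-0.01  0.52  0.06] gap 0.0554 q [ 1.03 -0.11 -0.2   2.18 -0.55  0.78 -0.4 ]
shift [-0.002  0.002 -0.001] turn [-0.8  0.9  2.6] | rows: 0.1 0.3
[[291.0, 405.0], [284.0, 326.0], [303.0, 551.0]]
[[367.0, 312.0], [379.0, 351.0], [345.0, 244.0]]
```

View pics/s9.png

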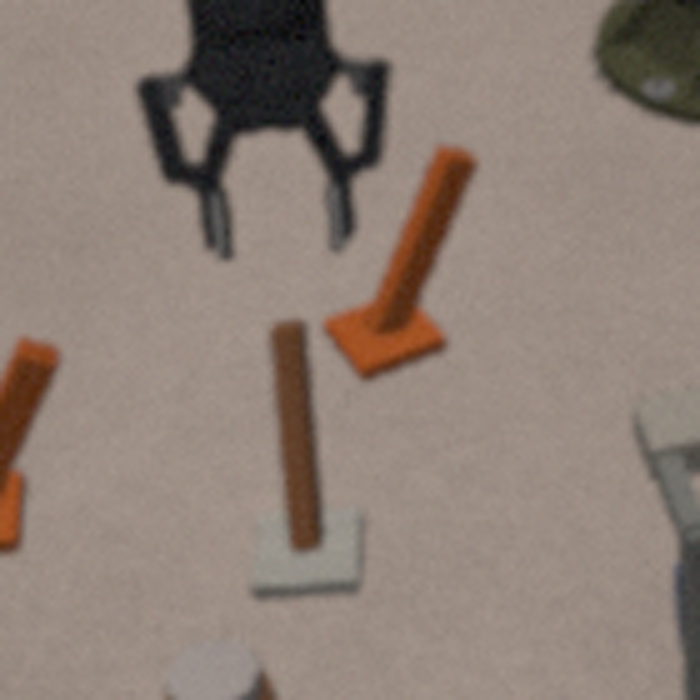

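View pics/t9.png

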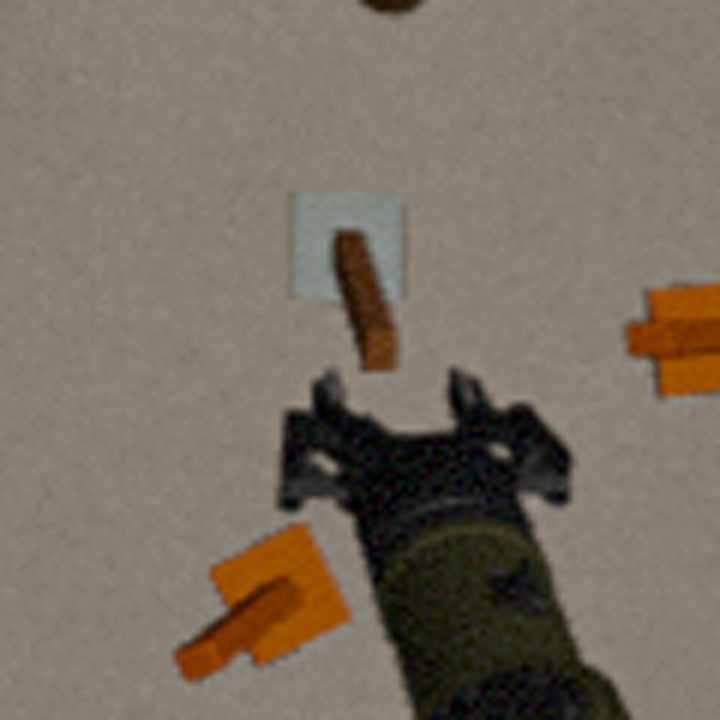

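```bash
python3 - <<'E'
from h import *
r=tz(-2); hp=np.array([.466,-.3135,.0836]); zt=r.as_matrix()[:,2]
go(hp+zt*(.019+.003),r)
E
```

```text
shift [0.001 0.001 0.103] turn [-0.3  0.9  1.7] | rows: 2.1 0.2
```

Request:
step_arm([
  [0.001,0.001,0.04,-0.3,0.9,1.7,0.3],
  [0.001,0.001,0.075,-0.3,0.9,1.7,0.3],
  [0.001,0.001,0.101,-0.3,0.9,1.7,0.3],
  [0.001,0.001,0.101,-0.3,0.9,1.7,0.3],
  [0.001,0.001,0.101,-0.3,0.9,1.7,0.3],
], newtons=120)

```text
time: 12.95
tcp_pos: [0.4759, -0.3141, 0.0657]
eef_rot: [0.966, -0.017, 0.259, 0.004]
contact_force: [-0.1, -0.7, 0.2]
finger_gap: 0.0559
```

```bash
python3 - <<'E'
from h import *
show()
s=snap("scene","s2.npz")
crop(s,"s10.png",180,320,130,270,5)
E
```

```text
t 12.95 tcp [ 0.4759 -0.3141  0.0657] z [ 0.5   -0.017 -0.866] y [-0.036 -0.999 -0.001] F [-0.1 -0.7  0.2] M [ 0.03  0.53 -0.01] gap 0.0559 q [ 0.98  0.1  -0.24  2.19 -0.64  0.53 -0.36]
```

View pics/s10.png

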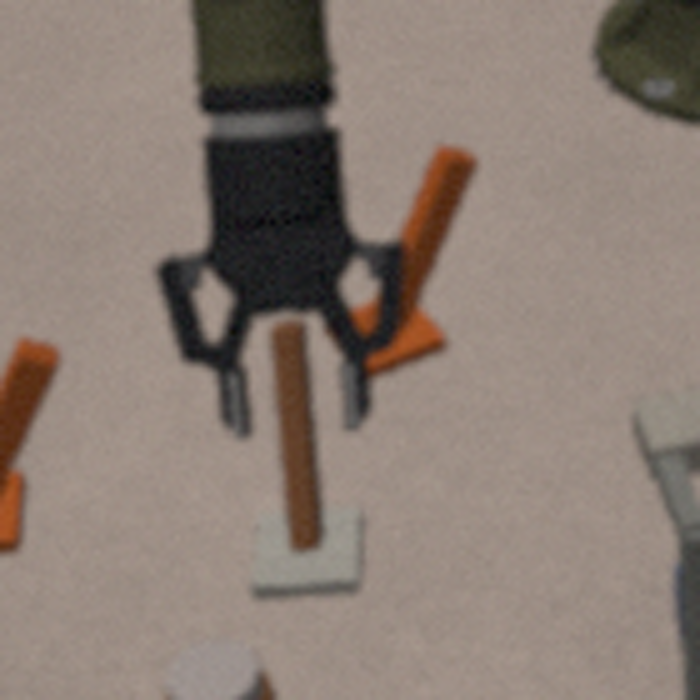

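Request:
step_arm([
  [0,0,0,0,0,0,-0.3],
  [0,0,0,0,0,0,-1],
  [0,0,0,0,0,0,-1],
  [0,0,0,0,0,0,-1],
  [0,0,0,0,0,0,-1],
], newtons=120)

```text
time: 13.5
tcp_pos: [0.4761, -0.3154, 0.0672]
eef_rot: [0.965, -0.018, 0.26, 0.005]
contact_force: [-3.7, 1.0, 7.0]
finger_gap: 0.0168
```

```bash
python3 - <<'E'
from h import *
show()
s=snap("scene","s2.npz");t=snap("top","t2.npz")
crop(s,"s11.png",180,320,130,270,5)
crop(t,"t11.png",340,460,160,280,6)
st=arm.get_state();r=R.from_quat(st["eef_rot"])
go(st["tcp_pos"]+[0,0,.10],r)
E
```

```text
t 13.5 tcp [ 0.4761 -0.3154  0.0672] z [ 0.501 -0.019 -0.865] y [-0.037 -0.999  0.001] F [-3.7  1.   7. ] M [0.16 0.59 0.02] gap 0.0168 q [ 0.98  0.09 -0.24  2.19 -0.64  0.53 -0.36]
shift [ 0.05   0.    -0.086] turn [0. 0. 0.] | rows: 2.0 0.0
```

View pics/s11.png

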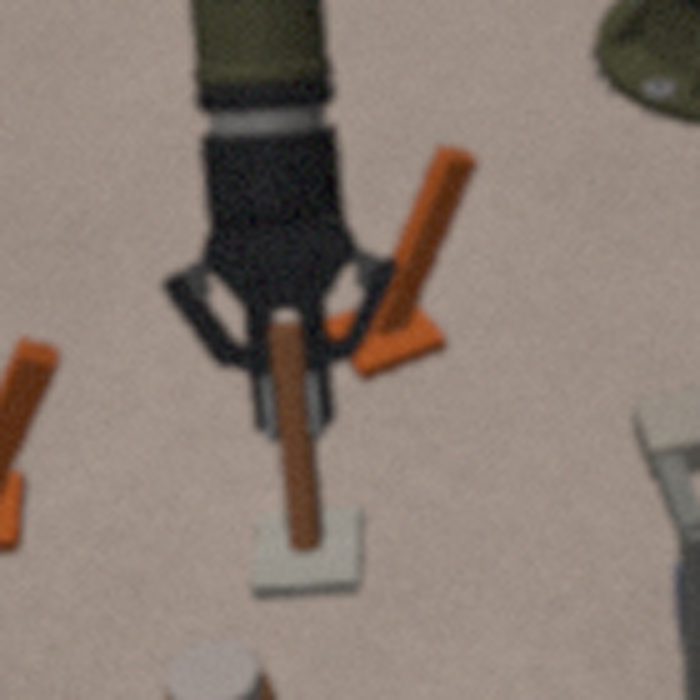

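View pics/t11.png

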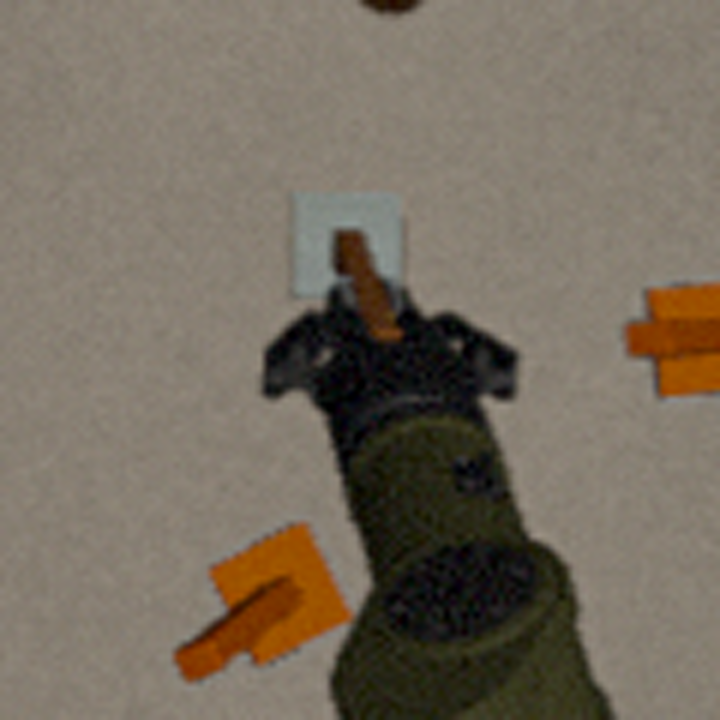

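Request:
step_arm([
  [0.025,0,-0.043,0,0,0,-1],
  [0.045,0,-0.078,0,0,0,-1],
  [0.045,0,-0.078,0,0,0,-1],
  [0.045,0,-0.078,0,0,0,-1],
  [0.045,0,-0.078,0,0,0,-1],
])

```text
time: 14.1
tcp_pos: [0.4744, -0.313, 0.1534]
eef_rot: [0.966, -0.018, 0.257, 0.003]
contact_force: [-0.1, 0.1, -2.8]
finger_gap: 0.0171
```

```bash
python3 - <<'E'
from h import *
show()
s=snap("scene","s2.npz");t=snap("top","t2.npz")
crop(s,"s12.png",180,320,130,270,5)
crop(t,"t12.png",340,460,160,280,6)
go((.52,-.02,.16),tz(8.3))
E
```

```text
t 14.1 tcp [ 0.4744 -0.313   0.1534] z [ 0.497 -0.015 -0.867] y [-0.035 -0.999 -0.003] F [-0.1  0.1 -2.8] M [ 0.06  0.93 -0.05] gap 0.0171 q [ 0.97 -0.04 -0.22  2.12 -0.53  0.72 -0.52]
shift [ 0.033 -0.295  0.012] turn [ 5.   0.1 -9.1] | rows: 5.9 1.2
```

View pics/s12.png

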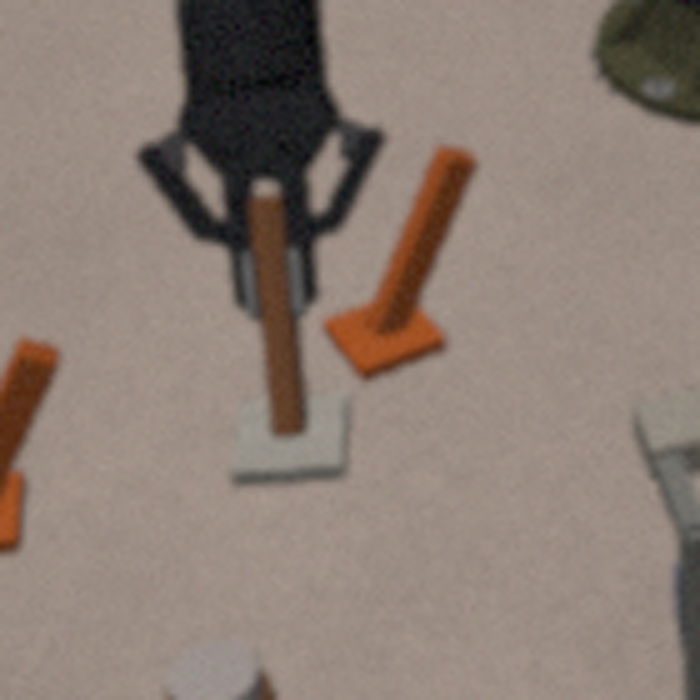

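Request:
step_arm([
  [0.033,-0.295,0.012,5,0,-9.1,-1],
  [0.033,-0.295,0.012,5,0,-9.1,-1],
  [0.033,-0.295,0.012,5,0,-9.1,-1],
  [0.033,-0.295,0.012,5,0,-9.1,-1],
  [0.033,-0.295,0.012,5,0,-9.1,-1],
])

```text
time: 14.7
tcp_pos: [0.5129, -0.0651, 0.1595]
eef_rot: [0.964, 0.07, 0.257, -0.018]
contact_force: [1.5, 1.1, -2.3]
finger_gap: 0.017
```

```bash
python3 - <<'E'
from h import *
show()
x=az(8.3)
B=np.array([.640,.006]);tc=B+(.006-.032)*x[:2]
print(tc)
go((tc[0]-.07,tc[1]-.01,.14),tz(8.3))
E
```

```text
t 14.7 tcp [ 0.5129 -0.0651  0.1595] z [ 0.493  0.07  -0.867] y [ 0.144 -0.99   0.002] F [ 1.5  1.1 -2.3] M [-0.16  0.82 -0.02] gap 0.017 q [ 0.79 -0.25 -0.53  2.26 -0.52  0.67 -0.84]
[0.61427233 0.00224674]
shift [ 0.024 -0.052  0.036] turn [0.1 0.1 0. ] | rows: 1.4 0.0
```

Request:
step_arm([
  [0.024,-0.052,0.036,0,0,0,-1],
  [0.024,-0.052,0.036,0,0,0,-1],
  [0.024,-0.052,0.036,0,0,0,-1],
  [0.024,-0.052,0.036,0,0,0,-1],
  [0.024,-0.052,0.036,0,0,0,-1],
])

```text
time: 15.2
tcp_pos: [0.5441, -0.0117, 0.1411]
eef_rot: [0.964, 0.069, 0.258, -0.017]
contact_force: [0.1, -0.8, -3.0]
finger_gap: 0.0163
```

```bash
python3 - <<'E'
from h import *
show()
x=az(8.3)
B=np.array([.640,.006]);tc=B+(.006-.032)*x[:2]
go((tc[0],tc[1],.137),tz(8.3))
s=snap("scene","s2.npz");t=snap("top","t2.npz")
crop(s,"s13.png",290,450,150,310,5)
crop(t,"t13.png",220,350,120,220,6)
E
```

```text
t 15.2 tcp [ 0.5441 -0.0117  0.1411] z [ 0.494  0.069 -0.866] y [ 0.142 -0.99   0.002] F [ 0.1 -0.8 -3. ] M [-0.09  0.88 -0.04] gap 0.0163 q [ 0.79 -0.18 -0.7   2.24 -0.42  0.56 -1.05]
shift [ 0.06  -0.004  0.039] turn [ 0.2  0.1 -0. ] | rows: 1.4 0.0
```

View pics/s13.png

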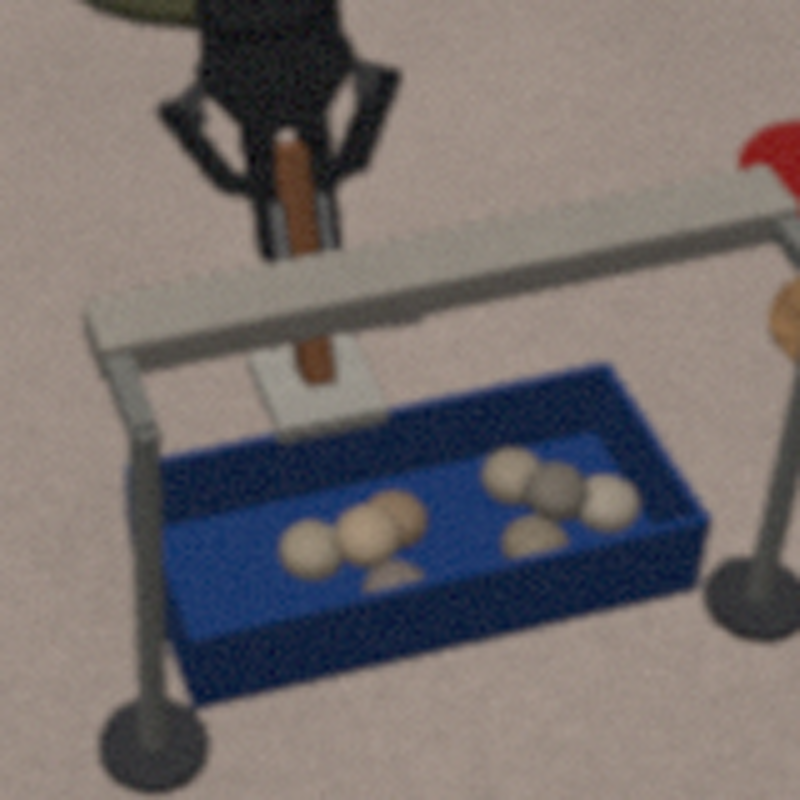

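View pics/t13.png

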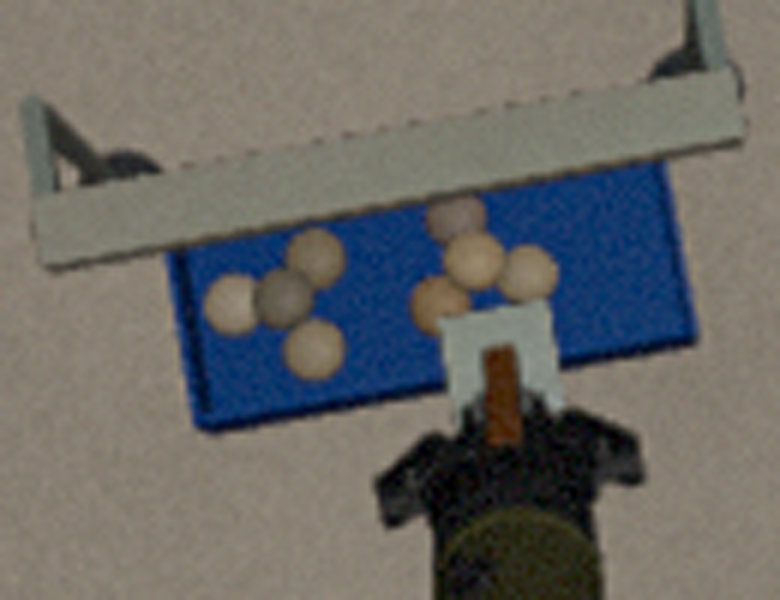

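Request:
step_arm([
  [0.02,-0.004,0.013,0,0,0,-1],
  [0.04,-0.004,0.026,0,0,0,-1],
  [0.06,-0.004,0.039,0,0,0,-1],
  [0.06,-0.004,0.039,0,0,0,-1],
  [0.06,-0.004,0.039,0,0,0,-1],
])

```text
time: 15.8
tcp_pos: [0.6144, 0.0032, 0.1374]
eef_rot: [0.964, 0.07, 0.258, -0.018]
contact_force: [-1.1, 0.2, -3.1]
finger_gap: 0.0169
```

```bash
python3 - <<'E'
from h import *
show()
x=az(8.3)
B=np.array([.640,.006]);tc=B+(.006-.032)*x[:2]
go((tc[0],tc[1],.115),tz(8.3))
s=snap("scene","s2.npz");t=snap("top","t2.npz")
crop(s,"s14.png",290,450,150,310,5)
crop(t,"t14.png",220,350,120,220,6)
E
```

```text
t 15.8 tcp [0.6144 0.0032 0.1374] z [ 0.494  0.07  -0.867] y [ 0.143 -0.99   0.002] F [-1.1  0.2 -3.1] M [-0.17  1.    0.  ] gap 0.0169 q [ 0.83  0.03 -0.84  2.1  -0.09  0.51 -1.36]
shift [-0.011  0.001  0.019] turn [0.1 0.1 0. ] | rows: 0.4 0.0
```

View pics/s14.png

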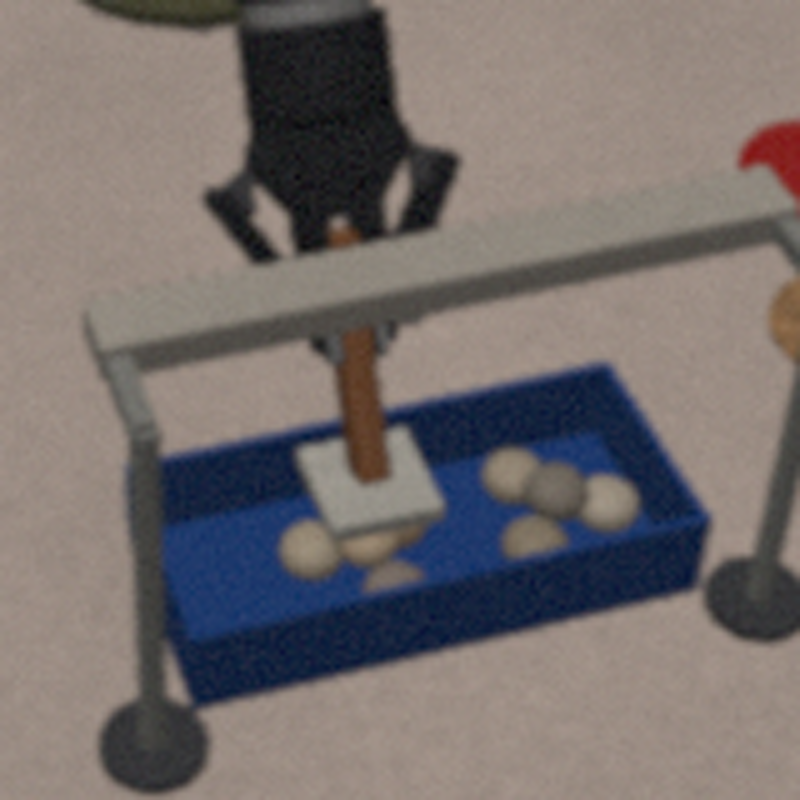

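View pics/t14.png

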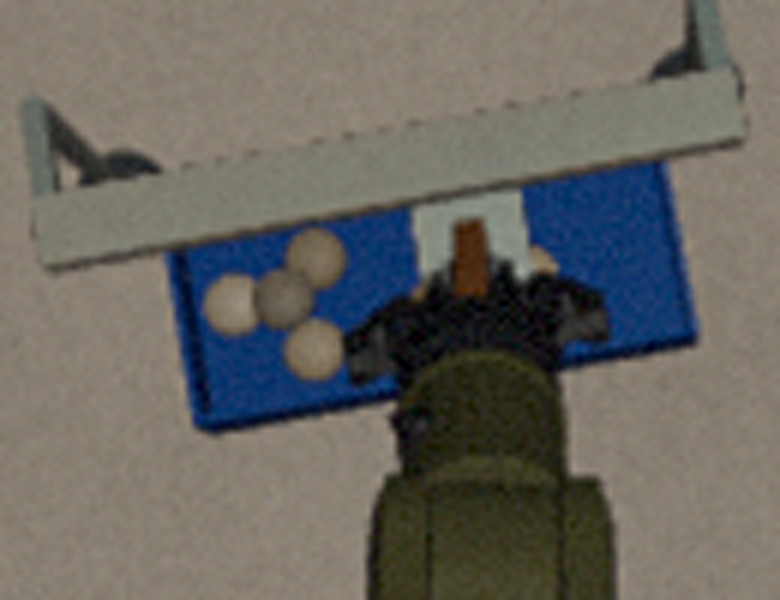

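```bash
python3 - <<'E'
from h import *
s=load("s2.npz");t=load("t2.npz")
c=[onz(s,a/5+289.6,b/5+149.6,.082) for a,b in((298,452),(410,428),(442,500),(336,528))]
print(np.round(c,3),np.mean(c,0))
print([np.round(onz(t,a/6+219.6,b/6+119.6,.082),3) for a,b in ((414,205),(522,190))])
E
```

```text
[[ 0.621 -0.025  0.082]
 [ 0.612  0.036  0.082]
 [ 0.665  0.041  0.082]
 [ 0.676 -0.016  0.082]] [0.64382888 0.0089367  0.082     ]
[array([0.662, 0.034, 0.082]), array([ 0.668, -0.024,  0.082])]
```

Request:
step_arm([
  [-0.004,0.001,0.007,0,0,0,-1],
  [-0.008,0.001,0.014,0,0,0,-1],
  [-0.011,0.001,0.019,0,0,0,-1],
  [-0.012,0.001,0.021,0,0,0,-1],
  [-0.012,0.001,0.021,0,0,0,-1],
])

```text
time: 16.4
tcp_pos: [0.6147, 0.0031, 0.1131]
eef_rot: [0.963, 0.07, 0.258, -0.017]
contact_force: [0.2, -0.5, -2.7]
finger_gap: 0.0169
```

Request:
step_arm([
  [-0.0005,0,0.0009,0,0,0,-1],
  [-0.001,0,0.0017,0,0,0,-1],
  [-0.0015,0,0.0026,0,0,0,-1],
  [-0.002,0,0.0035,0,0,0,-1],
  [-0.0025,0,0.0043,0,0,0,-1],
])

```text
time: 16.9
tcp_pos: [0.6154, 0.0029, 0.109]
eef_rot: [0.963, 0.07, 0.259, -0.017]
contact_force: [0.3, -0.1, -3.3]
finger_gap: 0.0168
```

```bash
python3 - <<'E'
from h import *
show()
E
```

```text
t 16.9 tcp [0.6154 0.0029 0.109 ] z [ 0.496  0.069 -0.866] y [ 0.145 -0.989  0.003] F [ 0.3 -0.1 -3.3] M [-0.17  0.83  0.  ] gap 0.0168 q [ 0.8   0.09 -0.83  2.12 -0.    0.44 -1.43]
```

Request:
step_arm([
  [-0.0005,0,0.0009,0,0,0,-1],
  [-0.001,0,0.0017,0,0,0,-1],
  [-0.0015,0,0.0026,0,0,0,-1],
  [-0.002,0,0.0035,0,0,0,-1],
  [-0.0025,0,0.0043,0,0,0,-1],
])

```text
time: 17.4
tcp_pos: [0.615, 0.0028, 0.1037]
eef_rot: [0.963, 0.07, 0.258, -0.017]
contact_force: [0.2, -0.2, -2.8]
finger_gap: 0.0167
```

```bash
python3 - <<'E'
from h import *
show()
s=snap("scene","s2.npz")
crop(s,"s15.png",290,450,150,310,5)
E
```

```text
t 17.4 tcp [0.615  0.0028 0.1037] z [ 0.495  0.07  -0.866] y [ 0.145 -0.989  0.003] F [ 0.2 -0.2 -2.8] M [-0.18  0.88 -0.03] gap 0.0167 q [ 0.79  0.1  -0.82  2.13  0.01  0.43 -1.44]
```

View pics/s15.png

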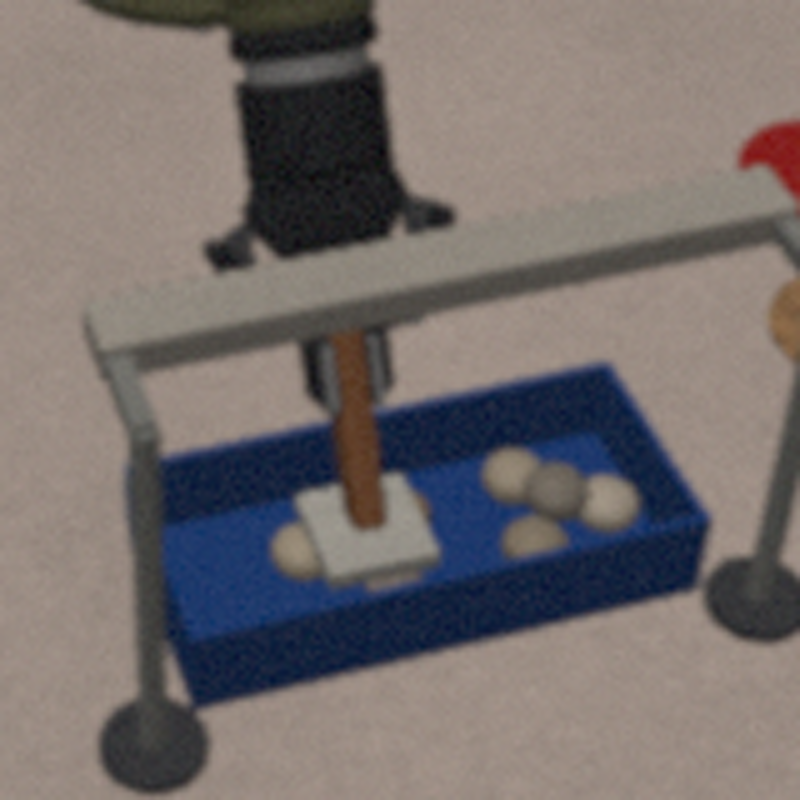

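Request:
step_arm([
  [-0.0005,0,0.0009,0,0,0,-1],
  [-0.001,0,0.0017,0,0,0,-1],
  [-0.0015,0,0.0026,0,0,0,-1],
  [-0.002,0,0.0035,0,0,0,-1],
  [-0.0025,0,0.0043,0,0,0,-1],
])

```text
time: 17.95
tcp_pos: [0.6161, 0.0034, 0.0998]
eef_rot: [0.963, 0.071, 0.259, -0.017]
contact_force: [-1.2, 1.6, 4.6]
finger_gap: 0.0168
```

```bash
python3 - <<'E'
from h import *
show()
E
```

```text
t 17.95 tcp [0.6161 0.0034 0.0998] z [ 0.497  0.07  -0.865] y [ 0.145 -0.989  0.003] F [-1.2  1.6  4.6] M [0.51 0.63 0.27] gap 0.0168 q [ 0.79  0.11 -0.82  2.13  0.03  0.42 -1.46]
```

Request:
step_arm([
  [-0.0005,0,0.0009,0,0,0,-1],
  [-0.001,0,0.0017,0,0,0,-1],
  [-0.0015,0,0.0026,0,0,0,-1],
  [-0.002,0,0.0035,0,0,0,-1],
  [-0.002,0,0.0035,0,0,0,-1],
])

```text
time: 18.45
tcp_pos: [0.6202, 0.0041, 0.1002]
eef_rot: [0.962, 0.071, 0.264, -0.017]
contact_force: [-4.6, 2.2, 15.4]
finger_gap: 0.017
```

```bash
python3 - <<'E'
from h import *
show()
s=snap("scene","s2.npz")
crop(s,"s16.png",290,450,150,310,5)
E
```

```text
t 18.45 tcp [0.6202 0.0041 0.1002] z [ 0.505  0.07  -0.86 ] y [ 0.145 -0.989  0.005] F [-4.6  2.2 15.4] M [ 0.96 -0.24  0.41] gap 0.017 q [ 0.78  0.11 -0.82  2.13  0.04  0.4  -1.47]
```

View pics/s16.png

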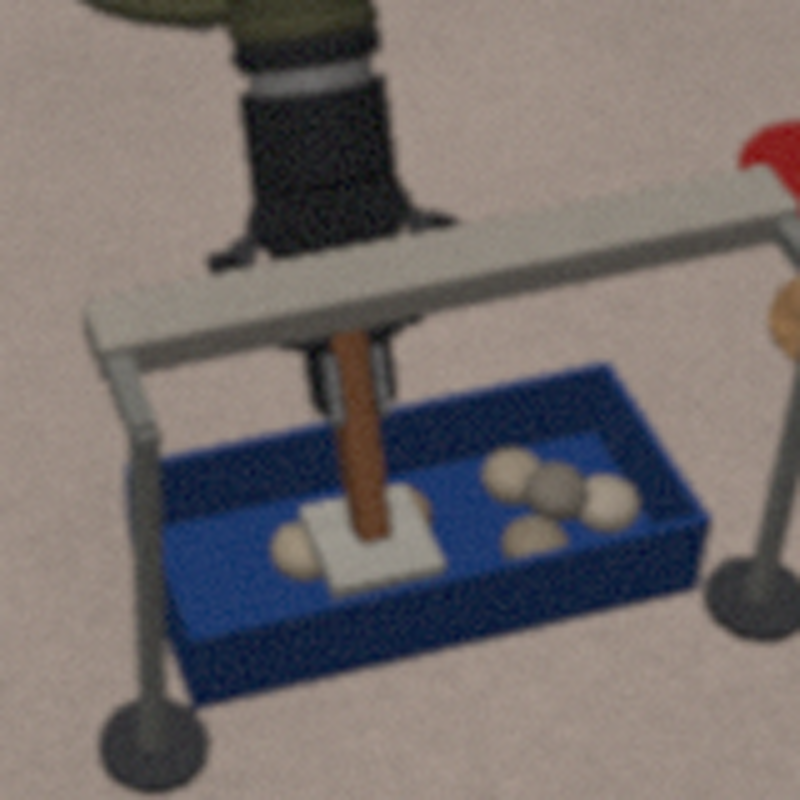

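Request:
step_arm([
  [0.002,0,-0.0035,0,0,0,-1],
  [0.01,0,-0.017,0,0,0,-1],
  [0.017,0,-0.03,0,0,0,-1],
  [-0.018,0,-0.05,0,0,0,-1],
  [-0.053,0,-0.07,0,0,0,-1],
])

```text
time: 19.0
tcp_pos: [0.5343, -0.0082, 0.1287]
eef_rot: [0.963, 0.071, 0.258, -0.018]
contact_force: [-1.1, 0.5, -3.9]
finger_gap: 0.0164
```

```bash
python3 - <<'E'
from h import *
show()
s=snap("scene","s2.npz");t=snap("top","t2.npz")
crop(s,"s17.png",290,450,150,310,5)
crop(t,"t17.png",220,350,120,220,6)
E
```

```text
t 19.0 tcp [ 0.5343 -0.0082  0.1287] z [ 0.495  0.072 -0.866] y [ 0.146 -0.989  0.001] F [-1.1  0.5 -3.9] M [-0.29  1.23 -0.05] gap 0.0164 q [ 0.88 -0.2  -0.79  2.27 -0.49  0.54 -0.99]
```

View pics/s17.png

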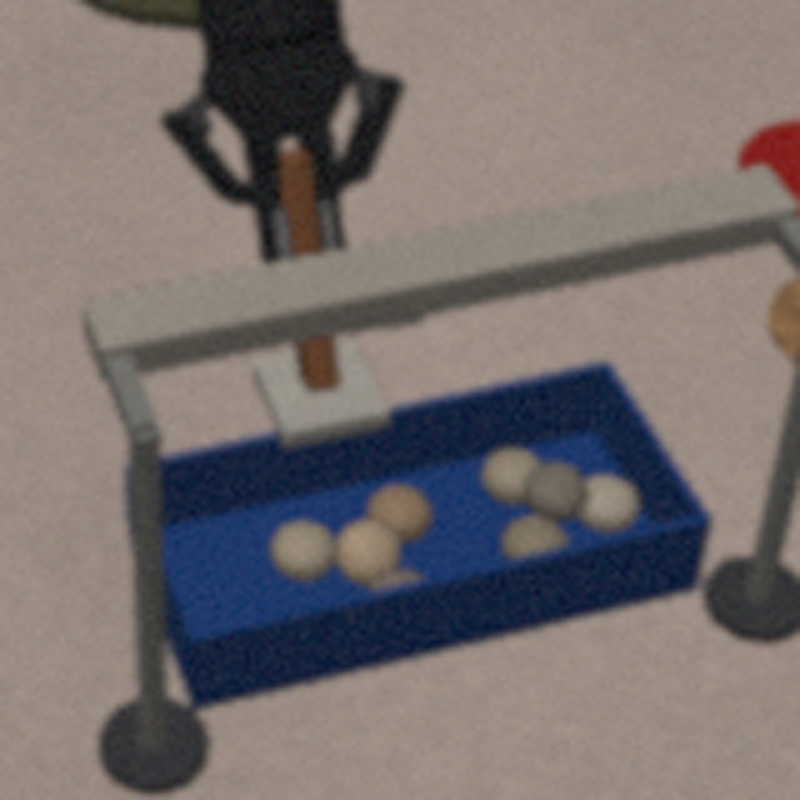

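View pics/t17.png

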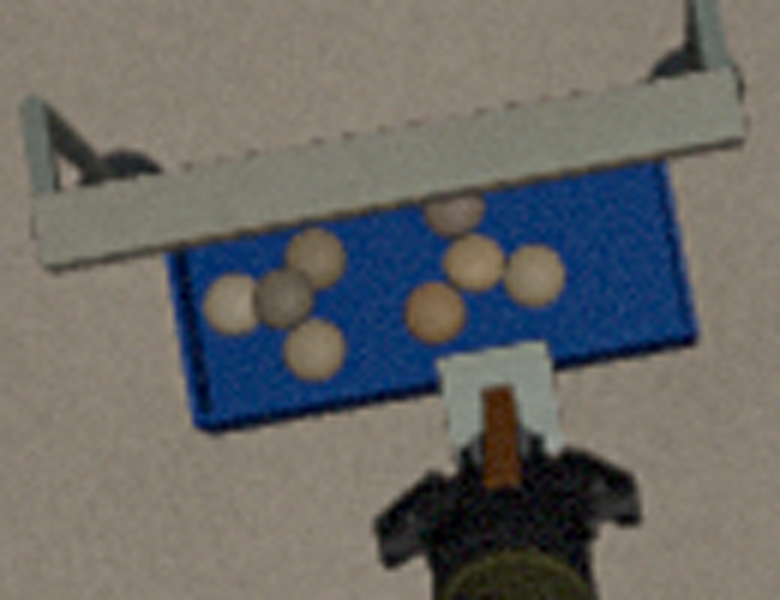

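```bash
python3 - <<'E'
from h import *
s=load("s2.npz");t=load("t2.npz")
for n,a,b in [("B6",(535,274),(303,550)),("B8",(474,263),(369,550)),("B7",(436,313),(400,512)),("A4",(283,299),(555,490)),("A3",(315,349),(512,475)),("A1",(235,304),(608,502))]:
    P,e=tri(t,(a[0]/6+219.6,a[1]/6+119.6),s,(b[0]/5+289.6,b[1]/5+149.6));print(n,P.round(4),round(e,4))
    print("   exp top->scene z=.017:",((proj(s,[onz(t,a[0]/6+219.6,a[1]/6+119.6,.017)])[0]-[290,150]+.4)*5).round(), "z=.034",((proj(s,[onz(t,a[0]/6+219.6,a[1]/6+119.6,.034)])[0]-[290,150]+.4)*5).round())
# far stone: row in top of B5
b=np.load("bin.npy")
E
```

```text
B6 [ 0.6335 -0.0252  0.02  ] 0.0037
   exp top->scene z=.017: [296. 555.] z=.034 [295. 529.]
B8 [0.6404 0.0088 0.0224] 0.0041
   exp top->scene z=.017: [362. 558.] z=.034 [360. 533.]
B7 [0.6134 0.0311 0.0197] 0.0046
   exp top->scene z=.017: [392. 516.] z=.034 [390. 491.]
A4 [0.6218 0.114  0.0334] 0.0032
   exp top->scene z=.017: [551. 514.] z=.034 [549. 489.]
A3 [0.5952 0.0983 0.02  ] 0.0031
   exp top->scene z=.017: [507. 479.] z=.034 [504. 455.]
A1 [0.6223 0.1437 0.0201] 0.005
   exp top->scene z=.017: [599. 507.] z=.034 [596. 482.]
```

```bash
python3 - <<'E'
from h import *
go((.605,.003,.127),tz(8.3))
r=tz(8.3);go((.616,.005,.108),r,((np.array([.605,.003,.127])),r))
E
```

```text
shift [ 0.068 -0.002  0.037] turn [0.3 0.4 0. ] | rows: 1.6 0.1
shift [ 0.    -0.     0.022] turn [0. 0. 0.] | rows: 0.4 0.0
```

Request:
step_arm([
  [0.025,-0.002,0.011,0,0,0,-1],
  [0.05,-0.002,0.024,0,0,0,-1],
  [0.068,-0.002,0.036,0,0,0,-1],
  [0.068,-0.002,0.046,0,0,0,-1],
  [0.068,-0.002,0.058,0,0,0,-1],
])

```text
time: 19.6
tcp_pos: [0.6222, 0.0056, 0.1122]
eef_rot: [0.963, 0.07, 0.258, -0.017]
contact_force: [-0.6, 0.4, -3.5]
finger_gap: 0.0167
```

Request:
step_arm([
  [-0.001,0,0.0017,0,0,0,-1],
  [-0.002,0,0.0035,0,0,0,-1],
  [-0.003,0,0.0052,0,0,0,-1],
  [-0.004,0,0.0069,0,0,0,-1],
  [-0.005,0,0.0087,0,0,0,-1],
])

```text
time: 20.1
tcp_pos: [0.6218, 0.0056, 0.103]
eef_rot: [0.963, 0.07, 0.259, -0.017]
contact_force: [-0.8, 0.2, -3.4]
finger_gap: 0.0172
```

```bash
python3 - <<'E'
from h import *
show()
E
```

```text
t 20.1 tcp [0.6218 0.0056 0.103 ] z [ 0.496  0.069 -0.866] y [ 0.144 -0.99   0.004] F [-0.8  0.2 -3.4] M [-0.12  0.9   0.02] gap 0.0172 q [ 0.88  0.13 -0.93  2.11  0.11  0.43 -1.53]
```

Request:
step_arm([
  [-0.0035,0,-0.002,0,0,0,-1],
  [-0.0045,0,-0.0003,0,0,0,-1],
  [-0.0055,0,0.0014,0,0,0,-1],
  [-0.0065,0,0.0031,0,0,0,-1],
  [-0.0075,0,0.0049,0,0,0,-1],
])

```text
time: 20.6
tcp_pos: [0.6236, 0.0058, 0.1006]
eef_rot: [0.962, 0.071, 0.265, -0.016]
contact_force: [-7.5, 1.0, 25.1]
finger_gap: 0.0166
```

```bash
python3 - <<'E'
from h import *
show()
E
```

```text
t 20.6 tcp [0.6236 0.0058 0.1006] z [ 0.507  0.069 -0.859] y [ 0.145 -0.989  0.006] F [-7.5  1.  25.1] M [ 0.54 -0.46  0.25] gap 0.0166 q [ 0.88  0.14 -0.93  2.12  0.12  0.41 -1.54]
```

Request:
step_arm([
  [-0.001,0,0.0017,0,0,0,-1],
  [-0.002,0,0.0035,0,0,0,-1],
  [-0.003,0,0.0052,0,0,0,-1],
  [-0.003,0,0.0052,0,0,0,-1],
  [-0.003,0,0.0052,0,0,0,-1],
])

```text
time: 21.1
tcp_pos: [0.6307, 0.0062, 0.1016]
eef_rot: [0.959, 0.071, 0.272, -0.016]
contact_force: [-5.5, 1.0, 33.0]
finger_gap: 0.0169
```

```bash
python3 - <<'E'
from h import *
show()
s=snap("scene","s2.npz")
crop(s,"s18.png",310,410,200,300,7)
E
```

```text
t 21.1 tcp [0.6307 0.0062 0.1016] z [ 0.52   0.069 -0.851] y [ 0.145 -0.989  0.009] F [-5.5  1.  33. ] M [ 0.79 -2.29  0.18] gap 0.0169 q [ 0.86  0.15 -0.91  2.12  0.14  0.39 -1.56]
```

View pics/s18.png

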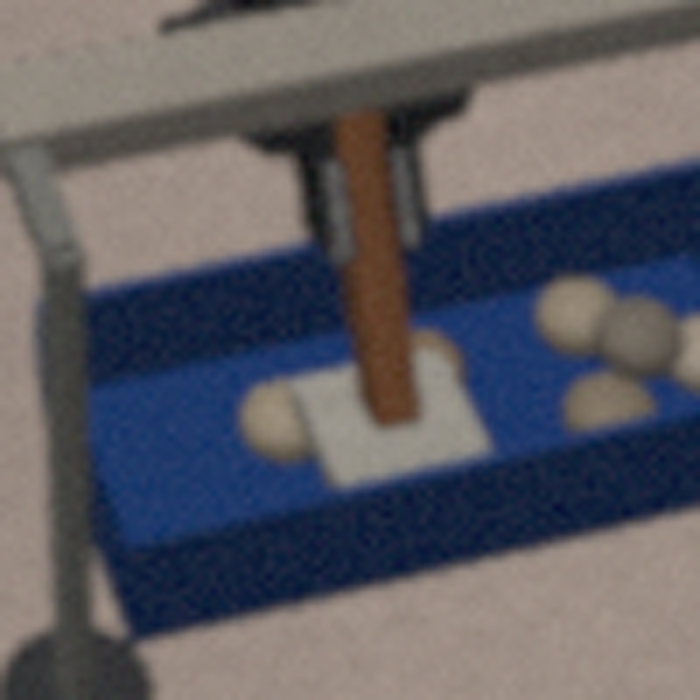

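```bash
python3 - <<'E'
from h import *
go((.6,.001,.14),tz(8.3))
E
```

```text
shift [-0.006  0.001 -0.049] turn [ 0.4 -1.6  0.3] | rows: 1.0 0.2
```

Request:
step_arm([
  [0.008,0,-0.014,0,0,0,-1],
  [0.004,0,-0.03,0,0,0,-1],
  [-0.006,0,-0.045,0,0,0,-1],
  [-0.006,0,-0.049,0,0,0,-1],
  [-0.006,0,-0.049,0,0,0,-1],
])

```text
time: 21.65
tcp_pos: [0.5888, 0.0002, 0.1288]
eef_rot: [0.963, 0.07, 0.259, -0.016]
contact_force: [-0.3, 0.1, -2.0]
finger_gap: 0.0165
```

```bash
python3 - <<'E'
from h import *
show()
s=snap("scene","s2.npz");t=snap("top","t2.npz")
crop(s,"s19.png",310,410,200,300,7)
crop(t,"t19.png",250,350,120,200,8)
E
```

```text
t 21.65 tcp [5.888e-01 2.000e-04 1.288e-01] z [ 0.497  0.067 -0.865] y [ 0.143 -0.99   0.006] F [-0.3  0.1 -2. ] M [-0.12  0.93 -0.01] gap 0.0165 q [ 1.03 -0.03 -1.01  2.16 -0.22  0.49 -1.24]
```

View pics/s19.png

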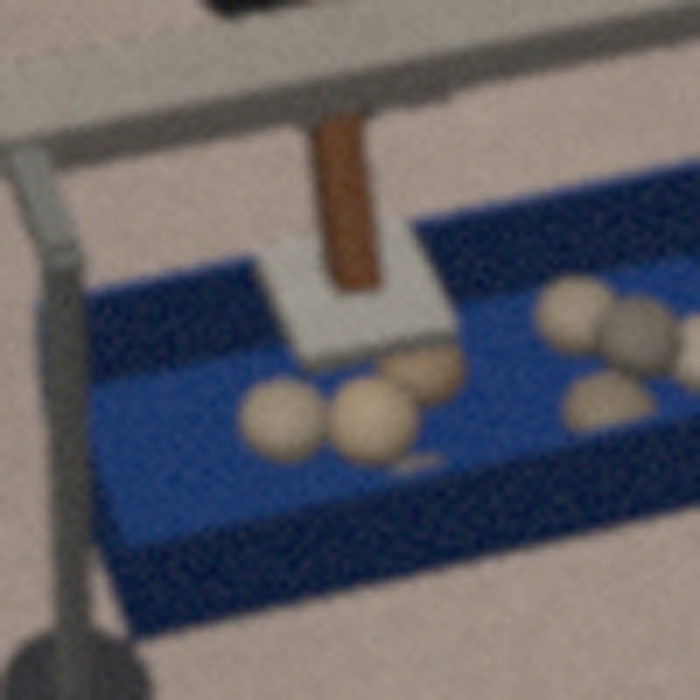

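View pics/t19.png

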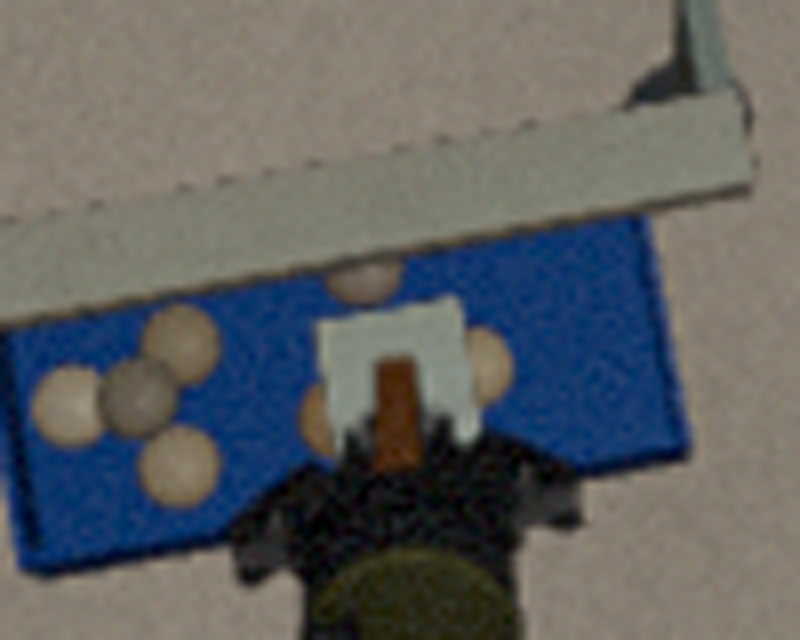

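```bash
python3 - <<'E'
from h import *
s=load("s2.npz");t=load("t2.npz")
for a,b in [((320,322),(456,325)),((461,299),(302,358))]:
    P,e=tri(t,(a[0]/8+249.56,a[1]/8+119.56),s,(b[0]/7+309.57,b[1]/7+199.57));print(P.round(4),round(e,4))
print("pred", np.array([.5888,0,.0738])+ (.062*az(8.3)))
for n,b in [("B6",(282,420)),("B8",(373,419)),("B7",(420,370))]: print(n,[onz(s,b[0]/7+309.57,b[1]/7+199.57,z).round(4) for z in(.014,.034)])
a=(498,368);b=(282,420);print(tri(t,(a[0]/8+249.56,a[1]/8+119.56),s,(b[0]/7+309.57,b[1]/7+199.57)))
E
```

```text
[0.6442 0.0349 0.0741] 0.0051
[ 0.6517 -0.023   0.0732] 0.0035
pred [0.6501506  0.00895008 0.0738    ]
B6 [array([ 0.628 , -0.0232,  0.014 ]), array([ 0.6458, -0.0267,  0.034 ])]
B8 [array([0.6324, 0.0114, 0.014 ]), array([0.65 , 0.007, 0.034])]
B7 [array([0.6099, 0.0344, 0.014 ]), array([0.6281, 0.0295, 0.034 ])]
(array([ 0.63280771, -0.03076053,  0.02001771]), np.float64(0.013046997008996869))
```

```bash
python3 - <<'E'
from h import *
r=tz(8.3);go((.616,.006,.106),r)
go((.616,.006,.098),r,(np.array([.616,.006,.106]),r))
x=az(8.3)
go(np.array([.616,.006,.092])-.012*x,r,(np.array([.616,.006,.098]),r))
E
```

```text
shift [ 0.013 -0.001  0.033] turn [ 0.2 -0.   0.1] | rows: 0.7 0.0
shift [-0.004 -0.     0.007] turn [0. 0. 0.] | rows: 0.2 0.0
shift [-0.013  0.    -0.001] turn [0. 0. 0.] | rows: 0.3 0.0
```

Request:
step_arm([
  [0.013,-0.001,0.015,0,0,0,-1],
  [0.013,-0.001,0.033,0,0,0,-1],
  [0.013,-0.001,0.033,0,0,0,-1],
  [0.011,-0.001,0.036,0,0,0,-1],
  [0.009,-0.001,0.04,0,0,0,-1],
])

```text
time: 22.25
tcp_pos: [0.6163, 0.0065, 0.0986]
eef_rot: [0.963, 0.07, 0.259, -0.017]
contact_force: [-5.0, 2.9, 11.0]
finger_gap: 0.0169
```

```bash
python3 - <<'E'
from h import *
show()
E
```

```text
t 22.25 tcp [0.6163 0.0065 0.0986] z [ 0.497  0.07  -0.865] y [ 0.145 -0.989  0.003] F [-5.   2.9 11. ] M [1.26 0.47 0.59] gap 0.0169 q [ 0.95  0.14 -1.    2.13  0.14  0.42 -1.55]
```

Request:
step_arm([
  [-0.003,0,0.001,0,0,0,-1],
  [-0.006,0,0.0015,0,0,0,-1],
  [-0.009,0,0.001,0,0,0,-1],
  [-0.012,0,0,0,0,0,-1],
  [-0.015,0,-0.001,0,0,0,-1],
])

```text
time: 22.75
tcp_pos: [0.6068, 0.0037, 0.0957]
eef_rot: [0.962, 0.07, 0.263, -0.016]
contact_force: [1.4, 0.6, 8.5]
finger_gap: 0.0166
```

```bash
python3 - <<'E'
from h import *
show()
s=snap("scene","s2.npz")
crop(s,"s20.png",310,410,200,300,7)
E
```

```text
t 22.75 tcp [0.6068 0.0037 0.0957] z [ 0.505  0.068 -0.861] y [ 0.144 -0.99   0.006] F [1.4 0.6 8.5] M [ 0.37 -1.14 -0.04] gap 0.0166 q [ 0.99  0.12 -1.02  2.16  0.09  0.39 -1.5 ]
```

View pics/s20.png

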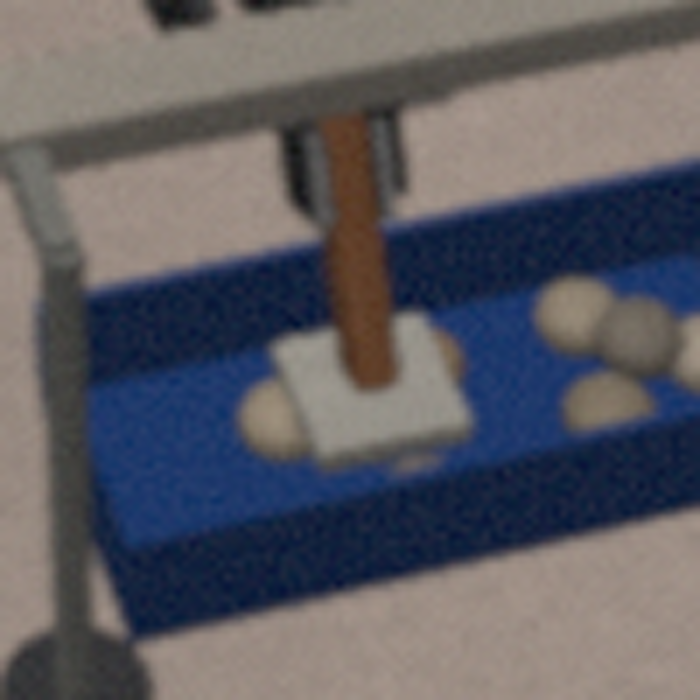

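Request:
step_arm([
  [0.01,0,-0.02,0,0,0,-1],
  [0.018,0,-0.034,0,0,0,-1],
  [-0.016,0,-0.053,0,0,0,-1],
  [-0.05,0,-0.073,0,0,0,-1],
  [-0.05,0,-0.073,0,0,0,-1],
])

```text
time: 23.3
tcp_pos: [0.52, -0.0087, 0.1283]
eef_rot: [0.964, 0.07, 0.257, -0.016]
contact_force: [-0.4, -0.4, -3.8]
finger_gap: 0.0171
```

```bash
python3 - <<'E'
from h import *
show()
s=snap("scene","s2.npz");t=snap("top","t2.npz")
crop(s,"s21.png",310,450,180,310,5)
crop(t,"t21.png",220,350,120,220,6)
E
```

```text
t 23.3 tcp [ 0.52   -0.0087  0.1283] z [ 0.493  0.067 -0.867] y [ 0.143 -0.99   0.005] F [-0.4 -0.4 -3.8] M [-0.18  1.01 -0.07] gap 0.0171 q [ 1.04 -0.28 -0.9   2.3  -0.63  0.59 -0.87]
```

View pics/s21.png

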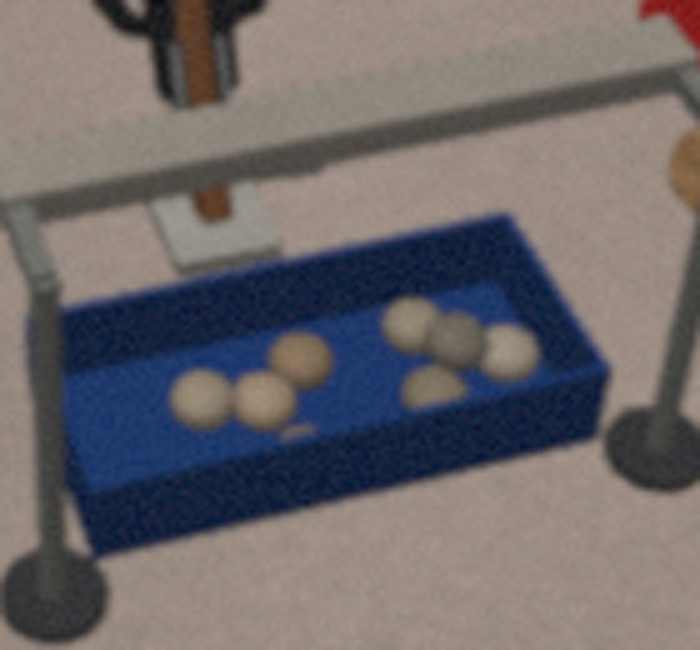

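View pics/t21.png

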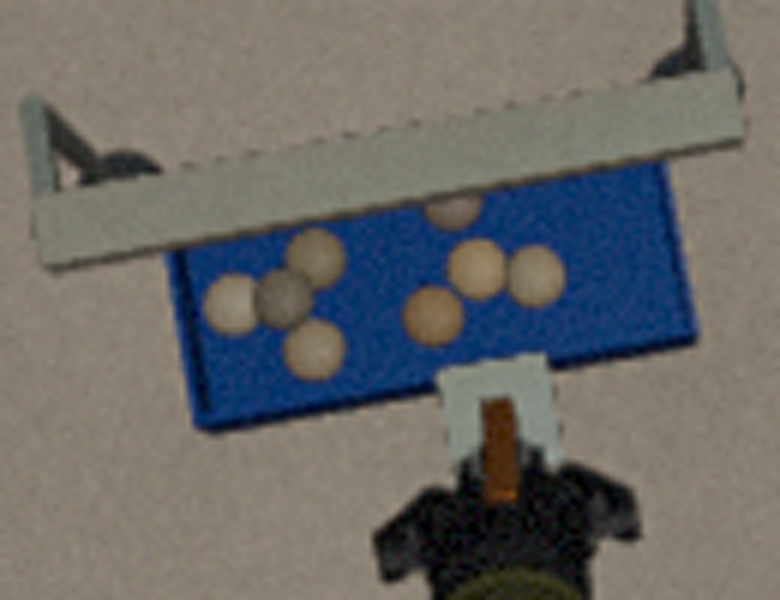

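```bash
python3 - <<'E'
from h import *
s=load("s2.npz");t=load("t2.npz")
g=lambda c,x0,x1,y0,y1:c["img"][y0:y1,x0:x1]
# circle finding by mask non-blue inside bin
for nm,c,box in(("t",t,(250,340,150,195)),("s",s,(340,425,235,272))):
    x0,x1,y0,y1=box;im=g(c,*box).astype(float)
    d=im[...,2]-im[...,0]*0.75  # red vs blue
    m=(d>0).astype(np.uint8);big=cv2.resize(m*255,None,fx=8,fy=8,interpolation=cv2.INTER_CUBIC)
    col=cv2.resize(g(c,*box),None,fx=8,fy=8,interpolation=cv2.INTER_CUBIC)
    cn,_=cv2.findContours((big>127).astype(np.uint8),cv2.RETR_EXTERNAL,cv2.CHAIN_APPROX_NONE);cv2.drawContours(col,cn,-1,(0,255,0),1);cv2.imwrite(f"pics/m_{nm}.png",col)
E
```

```text
(no output)
```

View pics/m_t.png

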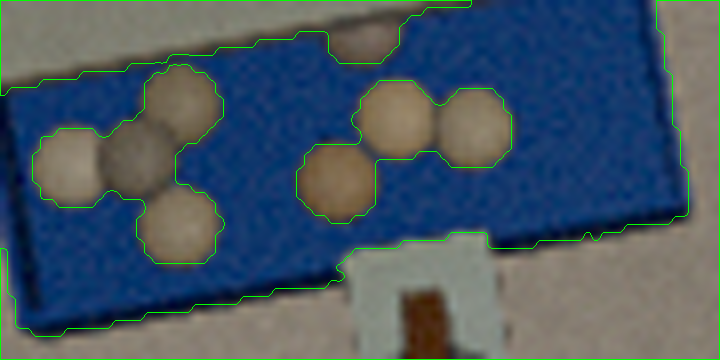

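View pics/m_s.png

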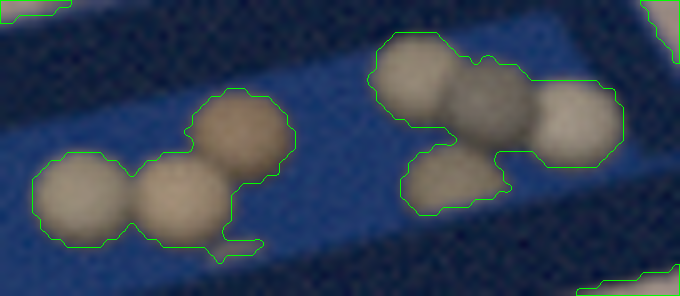

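```bash
cat > zc.py <<'E'
from h import *
def chk(s,t,lst,bt,bs,k=8):
    for n,a,b in lst:
        A=(a[0]/k-.5+.5/k+bt[0],a[1]/k-.5+.5/k+bt[1]);B=(b[0]/k-.5+.5/k+bs[0],b[1]/k-.5+.5/k+bs[1])
        P,e=tri(t,A,s,B);print(n,P.round(4),round(e,4))
E
python3 - <<'E'
from zc import *
s=load("s2.npz");t=load("t2.npz")
chk(s,t,[("B6",(474,127),(83,200)),("B8",(397,119),(181,200)),("B7",(337,184),(243,137)),("A4",(138,160),(490,104)),("A1",(74,167),(577,124)),("A3",(179,225),(417,80))],(250,150),(340,235))
E
```

```text
B6 [ 0.6329 -0.0256  0.0196] 0.0032
B8 [0.6374 0.0066 0.0196] 0.0033
B7 [0.611  0.0329 0.0181] 0.004
A4 [0.6215 0.1143 0.0331] 0.004
A1 [0.622  0.1444 0.0193] 0.0065
A3 [0.5953 0.0981 0.0203] 0.0017
```

```bash
python3 - <<'E'
from h import *
r=tz(8.3)
A=np.array([.6215,.1135]);tc=A+(.003-.032)*az(8.3)[:2];print(tc)
a=go((tc[0],tc[1],.135),r)
b=go((tc[0],tc[1],.112),r,a)
E
```

```text
[0.59280375 0.10931367]
shift [ 0.08  -0.107  0.038] turn [0.4 0.1 0.1] | rows: 2.8 0.0
shift [-0.012 -0.     0.02 ] turn [0. 0. 0.] | rows: 0.5 0.0
```

Request:
step_arm([
  [0.03,-0.035,0.005,0,0,0,-1],
  [0.055,-0.07,0.02,0,0,0,-1],
  [0.079,-0.107,0.036,0,0,0,-1],
  [0.079,-0.107,0.036,0,0,0,-1],
  [0.079,-0.107,0.036,0,0,0,-1],
])

```text
time: 23.9
tcp_pos: [0.5947, 0.113, 0.1385]
eef_rot: [0.963, 0.071, 0.259, -0.018]
contact_force: [-0.2, -0.8, -2.6]
finger_gap: 0.0169
```

```bash
python3 - <<'E'
from h import *
show()
r=tz(8.3)
A=np.array([.6215,.1135]);tc=A+(.003-.032)*az(8.3)[:2]
b=go((tc[0],tc[1],.112),r)
s=snap("scene","s2.npz");t=snap("top","t2.npz")
crop(s,"s22.png",310,450,180,310,5)
crop(t,"t22.png",220,350,120,220,6)
E
```

```text
t 23.9 tcp [0.5947 0.113  0.1385] z [ 0.497  0.072 -0.865] y [ 0.146 -0.989  0.001] F [-0.2 -0.8 -2.6] M [-0.14  0.96  0.02] gap 0.0169 q [ 1.11  0.02 -1.36  2.12  0.14  0.5  -1.77]
shift [-0.015  0.003  0.022] turn [ 0.  -0.2  0.1] | rows: 0.5 0.0
```

View pics/s22.png

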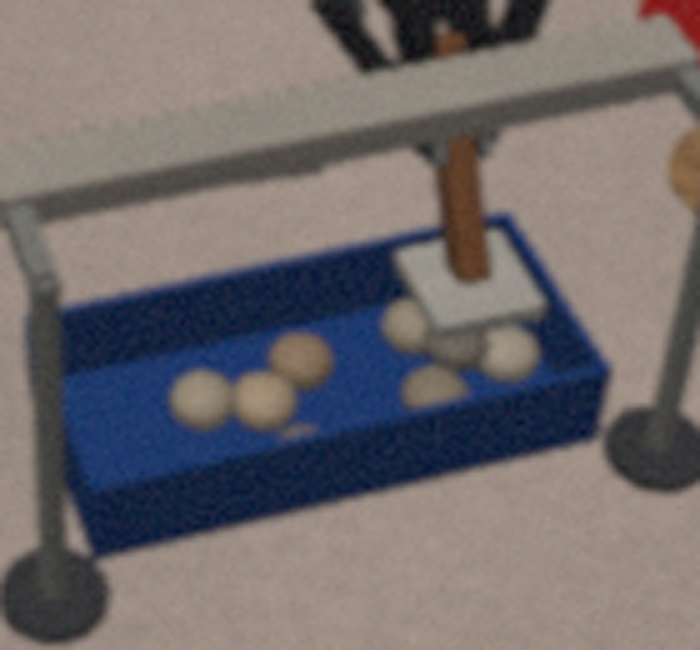

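View pics/t22.png

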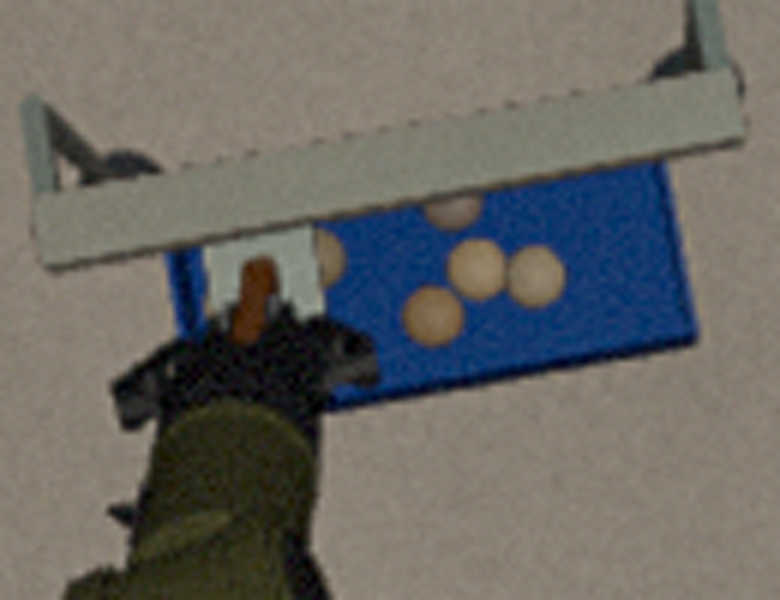

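Request:
step_arm([
  [-0.004,0.003,0.003,0,0,0,-1],
  [-0.008,0.006,0.01,0,0,0,-1],
  [-0.012,0.006,0.017,0,0,0,-1],
  [-0.014,0.006,0.021,0,0,0,-1],
  [-0.014,0.006,0.022,0,0,0,-1],
])

```text
time: 24.5
tcp_pos: [0.5921, 0.1031, 0.1101]
eef_rot: [0.964, 0.07, 0.257, -0.017]
contact_force: [-0.0, -0.9, -2.5]
finger_gap: 0.0166
```

```bash
python3 - <<'E'
from h import *
show()
E
```

```text
t 24.5 tcp [0.5921 0.1031 0.1101] z [ 0.493  0.068 -0.867] y [ 0.143 -0.99   0.004] F [-0.  -0.9 -2.5] M [-0.14  0.94  0.01] gap 0.0166 q [ 1.01  0.11 -1.28  2.15  0.35  0.46 -1.94]
```

Request:
step_arm([
  [-0.001,0,0.0017,0,0,0,-1],
  [-0.002,0,0.0035,0,0,0,-1],
  [-0.003,0,0.0052,0,0,0,-1],
  [-0.004,0,0.0069,0,0,0,-1],
  [-0.005,0,0.0087,0,0,0,-1],
])

```text
time: 25.0
tcp_pos: [0.5932, 0.1047, 0.1014]
eef_rot: [0.963, 0.07, 0.258, -0.017]
contact_force: [0.2, -0.9, -4.4]
finger_gap: 0.0166
```

```bash
python3 - <<'E'
from h import *
show()
E
```

```text
t 25.0 tcp [0.5932 0.1047 0.1014] z [ 0.495  0.069 -0.866] y [ 0.144 -0.99   0.003] F [ 0.2 -0.9 -4.4] M [-0.15  0.98  0.  ] gap 0.0166 q [ 0.96  0.13 -1.24  2.15  0.42  0.45 -2.  ]
```

Request:
step_arm([
  [-0.001,0,0.001,0,0,0,-1],
  [-0.002,0,0.002,0,0,0,-1],
  [-0.003,0,0.003,0,0,0,-1],
  [-0.004,0,0.004,0,0,0,-1],
  [-0.005,0,0.005,0,0,0,-1],
])

```text
time: 25.5
tcp_pos: [0.5955, 0.1049, 0.0986]
eef_rot: [0.962, 0.071, 0.262, -0.017]
contact_force: [-8.7, -4.0, 21.6]
finger_gap: 0.0167
```

```bash
python3 - <<'E'
from h import *
show()
s=snap("scene","s2.npz")
crop(s,"s23.png",350,450,190,290,7)
E
```

```text
t 25.5 tcp [0.5955 0.1049 0.0986] z [ 0.502  0.07  -0.862] y [ 0.145 -0.989  0.005] F [-8.7 -4.  21.6] M [-0.59  0.02 -0.27] gap 0.0167 q [ 0.93  0.14 -1.22  2.16  0.45  0.44 -2.03]
```

View pics/s23.png

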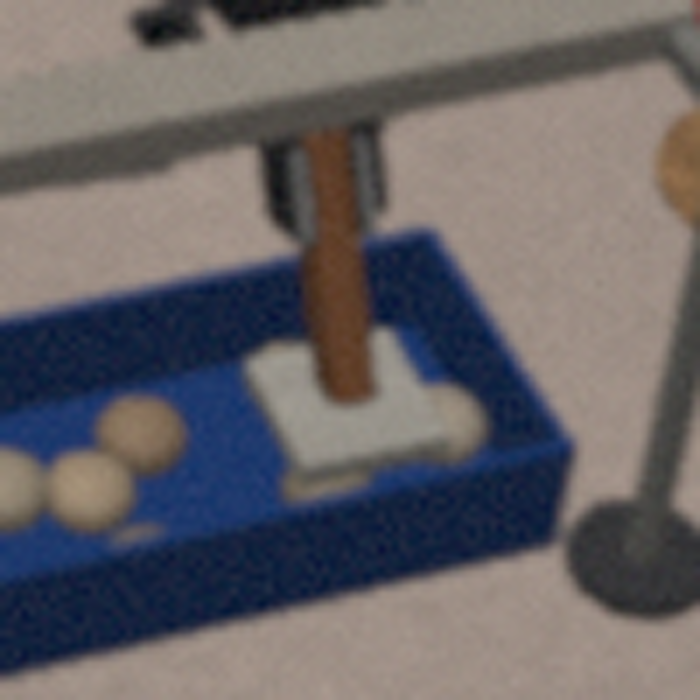

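Request:
step_arm([
  [-0.003,0.001,0.001,0,0,0,-1],
  [-0.006,0.002,0.001,0,0,0,-1],
  [-0.009,0.003,0.0,0,0,0,-1],
  [-0.012,0.004,-0.001,0,0,0,-1],
  [-0.014,0.005,-0.002,0,0,0,-1],
])

```text
time: 26.05
tcp_pos: [0.5861, 0.0991, 0.0956]
eef_rot: [0.961, 0.071, 0.266, -0.018]
contact_force: [4.4, 0.6, 9.8]
finger_gap: 0.0167
```

```bash
python3 - <<'E'
from h import *
show()
s=snap("scene","s2.npz")
crop(s,"s24.png",350,450,190,290,7)
E
```

```text
t 26.05 tcp [0.5861 0.0991 0.0956] z [ 0.508  0.073 -0.858] y [ 0.146 -0.989  0.003] F [4.4 0.6 9.8] M [ 0.25 -1.67  0.03] gap 0.0167 q [ 1.01  0.11 -1.26  2.19  0.38  0.4  -1.96]
```

View pics/s24.png

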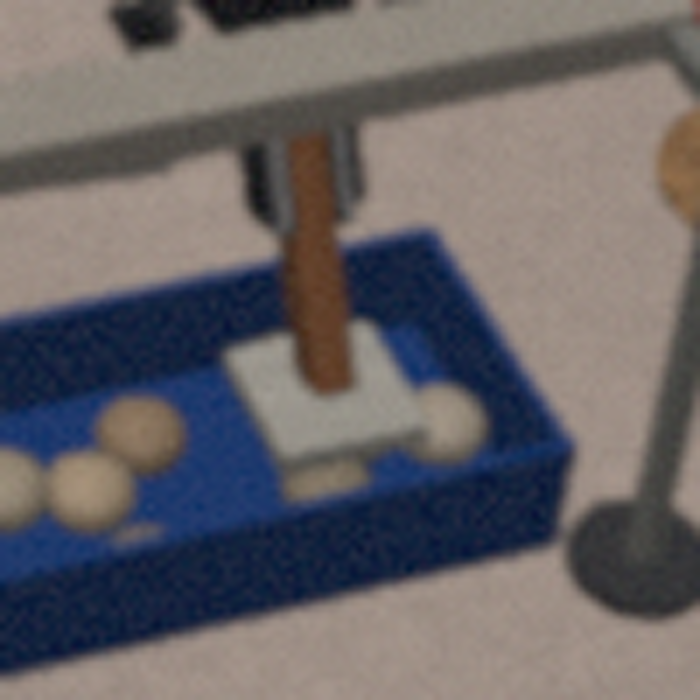

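Request:
step_arm([
  [0.01,0,-0.02,0,0,0,-1],
  [0.018,0.005,-0.036,0,0,0,-1],
  [-0.008,0.025,-0.052,0,0,0,-1],
  [-0.03,0.045,-0.064,0,0,0,-1],
  [-0.03,0.06,-0.064,0,0,0,-1],
])

```text
time: 26.6
tcp_pos: [0.5284, 0.0291, 0.1299]
eef_rot: [0.963, 0.071, 0.258, -0.016]
contact_force: [-0.0, 0.3, -2.5]
finger_gap: 0.0168
```

```bash
python3 - <<'E'
from h import *
show()
s=snap("scene","s2.npz");t=snap("top","t2.npz")
for nm,c,(x0,x1,y0,y1) in(("t",t,(245,345,150,200)),("s",s,(340,430,228,275))):
    cv2.imwrite(f"pics/n_{nm}.png",cv2.resize(c["img"][y0:y1,x0:x1],None,fx=8,fy=8,interpolation=cv2.INTER_CUBIC))
E
```

```text
t 26.6 tcp [0.5284 0.0291 0.1299] z [ 0.495  0.068 -0.866] y [ 0.145 -0.989  0.005] F [-0.   0.3 -2.5] M [-0.19  0.93 -0.  ] gap 0.0168 q [ 0.9  -0.25 -0.88  2.28 -0.5   0.54 -1.07]
```

View pics/n_t.png

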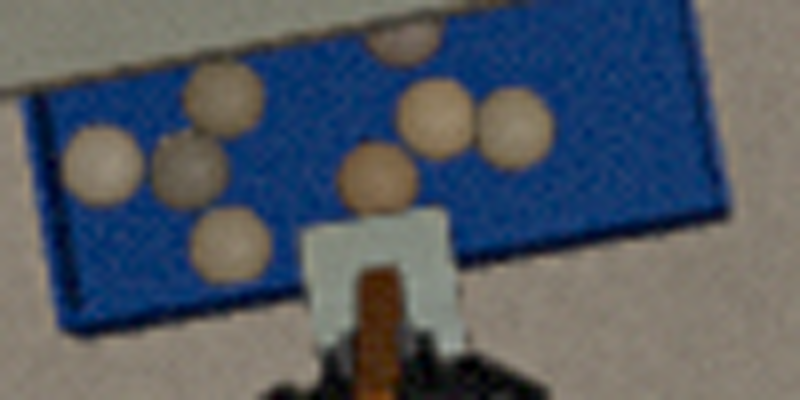

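View pics/n_s.png

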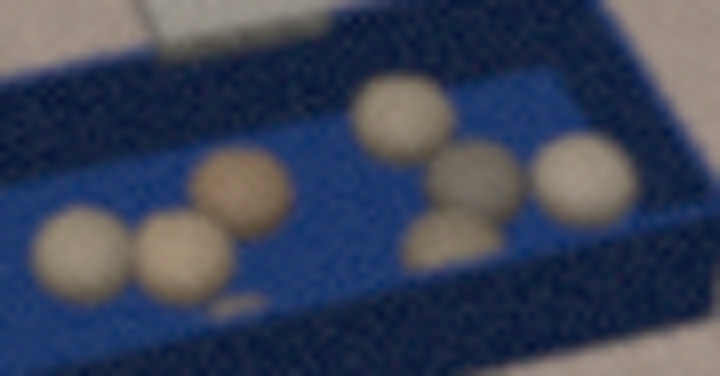

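```bash
python3 - <<'E'
from zc import *
s=load("s2.npz");t=load("t2.npz")
L=[("A1",(102,166),(584,178)),("A4",(190,171),(475,184)),("A3",(230,245),(404,118)),("B6",(515,129),(81,254)),("B8",(437,118),(184,256)),("B7",(378,179),(240,193))]
chk(s,t,L,(245,150),(340,228))
b=np.load("bin.npy")
def tobin(P): c,n=np.cos(b[2]),np.sin(b[2]); d=P[:2]-b[:2]; return np.round([c*d[0]+n*d[1],-n*d[0]+c*d[1]],4)
P={}
for n,a in [(l[0],l[1]) for l in L]+[("A2",(223,98)),("B5",(404,29))]:
    P[n]=onz(t,a[0]/8-.44+245,a[1]/8-.44+150,.017);print(n,tobin(P[n]))
print({k+m:round(np.linalg.norm(P[k]-P[m])*1e3,1) for k,m in (("A1","A4"),("A2","A4"),("A3","A4"),("B8","B6"),("B8","B7"),("B8","B5"))})
# B5 expected sliver in scene, by height
for z in(.029,.033): 
    q=P["B5"].copy();q[2]=z;print("B5 top expected in s crop",((proj(s,[q])[0]-[340,228]+.44)*8).round())
E
```

```text
A1 [0.6222 0.1481 0.0201] 0.0039
A4 [0.6189 0.1112 0.0192] 0.004
A3 [0.5868 0.0946 0.021 ] 0.0037
B6 [ 0.632  -0.026   0.0197] 0.0031
B8 [0.6378 0.0071 0.0199] 0.0042
B7 [0.6127 0.0318 0.0201] 0.0031
A1 [0.0082 0.1126]
A4 [-0.0006  0.0764]
A3 [-0.0345  0.065 ]
B6 [-0.0075 -0.0611]
B8 [ 0.003  -0.0297]
B7 [-0.0181 -0.0009]
A2 [0.0276 0.0576]
B5 [ 0.0429 -0.0225]
{'A1A4': np.float64(37.2), 'A2A4': np.float64(33.8), 'A3A4': np.float64(35.8), 'B8B6': np.float64(33.1), 'B8B7': np.float64(35.7), 'B8B5': np.float64(40.5)}
B5 top expected in s crop [236. 323.]
B5 top expected in s crop [236. 314.]
```

```bash
python3 - <<'E'
from h import *
s=load("s2.npz");t=load("t2.npz")
pr=lambda a:((proj(s,[onz(t,a[0]/8-.44+245,a[1]/8-.44+150,.017)])[0]-[340,228]+.44)*8).round()
for n,a,o in (("B8",(437,118),(184,256)),("B6",(515,129),(81,254)),("B7",(378,179),(240,193)),("A1",(102,166),(584,178)),("A2",(223,98),(452,None)),("B5",(404,29),(240,None))): print(n,pr(a),o)
crop(s,"b5.png",355,405,240,280,14)
crop(t,"b5t.png",240,310,140,175,11)
E
```

```text
B8 [172. 263.] (184, 256)
B6 [ 72. 261.] (81, 254)
B7 [231. 201.] (240, 193)
A1 [573. 185.] (584, 178)
A2 [445. 261.] (452, None)
B5 [234. 347.] (240, None)
```

View pics/b5.png

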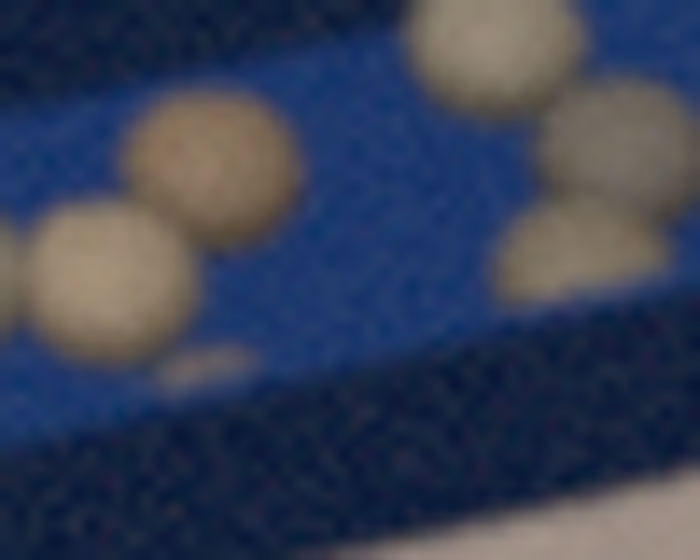

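View pics/b5t.png

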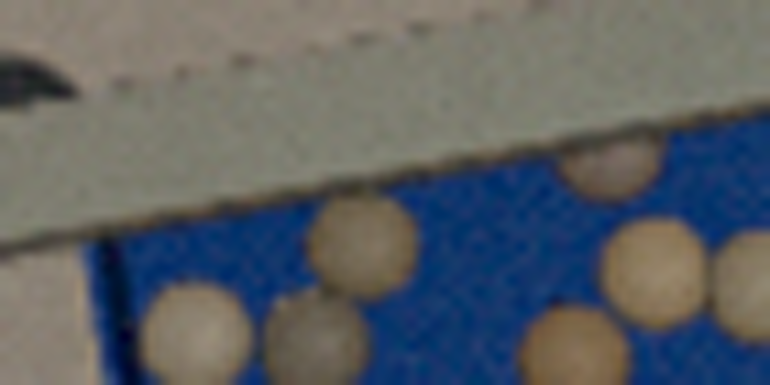

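```bash
python3 - <<'E'
from h import *
a=go((.515,-.06,.15),tz(5))
b=go((.476,-.313,.12),tz(-2),a)
E
```

```text
shift [-0.013  0.084 -0.03 ] turn [-1.3 -0.   2.8] | rows: 1.8 0.4
shift [-0.068  0.249 -0.004] turn [-3.5  0.   6.1] | rows: 5.2 0.8
```

Request:
step_arm([
  [0.01,0.02,-0.02,0,0,0,-1],
  [-0.005,0.05,-0.028,0,0,1,-1],
  [-0.013,0.085,-0.03,-1.3,0,2.8,-1],
  [-0.013,0.085,-0.03,-1.3,0,2.8,-1],
  [-0.013,0.085,-0.03,-1.3,0,2.8,-1],
])

```text
time: 27.2
tcp_pos: [0.5167, -0.0576, 0.1493]
eef_rot: [0.965, 0.044, 0.258, -0.013]
contact_force: [0.0, 0.6, -2.4]
finger_gap: 0.0167
```

```bash
python3 - <<'E'
from h import *
show()
b=go((.476,-.313,.12),tz(-2))
E
```

```text
t 27.2 tcp [ 0.5167 -0.0576  0.1493] z [ 0.497  0.047 -0.866] y [ 0.091 -0.996 -0.002] F [ 0.   0.6 -2.4] M [-0.09  0.9  -0.04] gap 0.0167 q [ 0.89 -0.26 -0.66  2.27 -0.54  0.63 -0.91]
shift [-0.07   0.251 -0.007] turn [-3.7  0.1  6.2] | rows: 5.2 0.8
```

Request:
step_arm([
  [-0.014,0.05,-0.001,0,0,1,-1],
  [-0.028,0.1,-0.003,-1,0,2.5,-1],
  [-0.042,0.15,-0.004,-2,0,4,-1],
  [-0.056,0.2,-0.006,-3,0,5,-1],
  [-0.07,0.249,-0.007,-3.7,0,6.2,-1],
])

```text
time: 27.7
tcp_pos: [0.4777, -0.3036, 0.1214]
eef_rot: [0.966, -0.016, 0.259, 0.005]
contact_force: [1.0, -0.1, -1.4]
finger_gap: 0.0166
```

Request:
step_arm([
  [0,0,0,0,0,0,-1],
  [0,0,0,0,0,0,-1],
  [0,0,0,0,0,0,-1],
  [0,0,0,0,0,0,-1],
  [0,0,0,0,0,0,-1],
])

```text
time: 28.2
tcp_pos: [0.4777, -0.3017, 0.1217]
eef_rot: [0.966, -0.015, 0.259, 0.005]
contact_force: [0.6, -0.3, -3.8]
finger_gap: 0.0167
```

```bash
python3 - <<'E'
from h import *
show()
b=go((.476,-.313,.072),tz(-2))
s=snap("scene","s2.npz");t=snap("top","t2.npz")
crop(s,"s25.png",180,320,130,270,5)
crop(t,"t25.png",340,460,160,280,6)
E
```

```text
t 28.2 tcp [ 0.4777 -0.3017  0.1217] z [ 0.5   -0.017 -0.866] y [-0.032 -0.999  0.001] F [ 0.6 -0.3 -3.8] M [0.07 0.86 0.05] gap 0.0167 q [ 1.05 -0.01 -0.33  2.16 -0.56  0.64 -0.48]
shift [-0.026  0.011  0.042] turn [-0.  -0.   0.2] | rows: 1.0 0.0
```

View pics/s25.png

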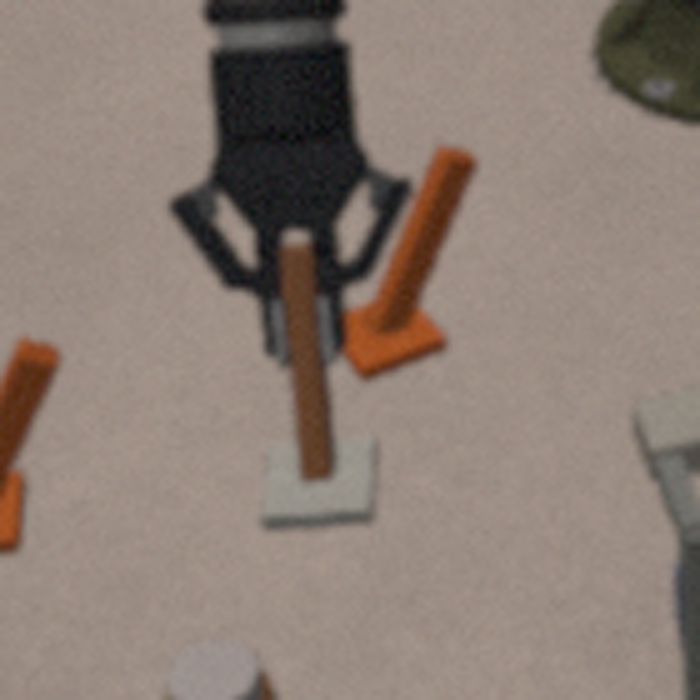

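Tamper at plate (320,485), still held square. Lower it to the bench.

Request:
step_arm([
  [-0.01,0.004,0.015,0,0,0,-1],
  [-0.02,0.008,0.03,0,0,0,-1],
  [-0.026,0.01,0.042,0,0,0,-1],
  [-0.026,0.01,0.042,0,0,0,-1],
  [-0.026,0.01,0.042,0,0,0,-1],
])

```text
time: 28.8
tcp_pos: [0.4755, -0.3128, 0.0723]
eef_rot: [0.966, -0.017, 0.259, 0.004]
contact_force: [-0.4, -0.4, -2.9]
finger_gap: 0.0165
```

Request:
step_arm([
  [-0.0005,0,0.0009,0,0,0,-1],
  [-0.001,0,0.0017,0,0,0,-1],
  [-0.0015,0,0.0026,0,0,0,-1],
  [-0.002,0,0.0035,0,0,0,-1],
  [-0.002,0,0.0035,0,0,0,-1],
])

```text
time: 29.3
tcp_pos: [0.4752, -0.3129, 0.068]
eef_rot: [0.966, -0.017, 0.259, 0.005]
contact_force: [-0.1, 0.4, -3.0]
finger_gap: 0.0165
```

```bash
python3 - <<'E'
from h import *
show()
E
```

```text
t 29.3 tcp [ 0.4752 -0.3129  0.068 ] z [ 0.5   -0.017 -0.866] y [-0.035 -0.999  0.   ] F [-0.1  0.4 -3. ] M [ 0.    0.95 -0.04] gap 0.0165 q [ 1.06  0.09 -0.32  2.19 -0.62  0.53 -0.37]
```

Request:
step_arm([
  [-0.0003,0,0.0005,0,0,0,-1],
  [-0.0005,0,0.0009,0,0,0,-1],
  [-0.0008,0,0.0014,0,0,0,-1],
  [-0.001,0,0.0018,0,0,0,-1],
  [-0.001,0,0.0018,0,0,0,-1],
])

```text
time: 29.8
tcp_pos: [0.4758, -0.3134, 0.0672]
eef_rot: [0.966, -0.017, 0.26, 0.005]
contact_force: [-4.3, 1.4, 6.2]
finger_gap: 0.017
```

```bash
python3 - <<'E'
from h import *
show()
E
```

```text
t 29.8 tcp [ 0.4758 -0.3134  0.0672] z [ 0.501 -0.018 -0.865] y [-0.035 -0.999  0.001] F [-4.3  1.4  6.2] M [0.47 0.66 0.32] gap 0.017 q [ 1.06  0.1  -0.32  2.19 -0.63  0.53 -0.37]
```

Touchdown at the same height as at pick-up (0.0672). Release, back off along the handle.

Request:
step_arm([
  [0,0,0,0,0,0,-0.6],
  [0,0,0,0,0,0,0],
  [0,0,0,0,0,0,0.4],
  [0,0,0,0,0,0,0.4],
  [0,0,0,0,0,0,0.4],
])

```text
time: 30.3
tcp_pos: [0.4754, -0.3131, 0.0661]
eef_rot: [0.966, -0.017, 0.259, 0.005]
contact_force: [-0.4, -0.6, -0.5]
finger_gap: 0.0597
```

Request:
step_arm([
  [0,0,-0.02,0,0,0,0.4],
  [0,0,-0.06,0,0,0,0.4],
  [0,0,-0.1,0,0,0,0.4],
  [0,0,-0.13,0,0,0,0.4],
  [0,0,-0.13,0,0,0,0.4],
])

```text
time: 30.8
tcp_pos: [0.4103, -0.3135, 0.1831]
eef_rot: [0.965, -0.017, 0.261, 0.008]
contact_force: [0.6, -0.4, 0.3]
finger_gap: 0.0594
```

Request:
step_arm([
  [0,0,0,0,0,0,0.4],
  [0,0,0,0,0,0,0.4],
  [0,0,0,0,0,0,0.4],
  [0,0,0,0,0,0,0.4],
  [0,0,0,0,0,0,0.4],
])

```text
time: 31.3
tcp_pos: [0.4103, -0.3103, 0.1778]
eef_rot: [0.966, -0.017, 0.258, 0.004]
contact_force: [0.4, -0.5, -0.3]
finger_gap: 0.0601
```

```bash
python3 - <<'E'
from h import *
show()
s=snap("scene","s3.npz");t=snap("top","t3.npz")
cv2.imwrite("pics/send.png",s["img"]);cv2.imwrite("pics/tend.png",t["img"])
t0=load("top0.npz");s0=load("scene0.npz")
for nm,c,c0,bx in(("bowl",t,t0,(185,218,143,176)),("jar",t,t0,(394,420,140,165)),("bar",t,t0,(272,315,215,234))):
    a,b,y0,y1=bx;d=cv2.absdiff(c["img"][y0:y1,a:b],c0["img"][y0:y1,a:b]);print(nm,d.mean().round(2),d.max())
crop(s,"e1.png",300,500,170,310,4);crop(t,"e2.png",220,460,120,280,3)
E
```

```text
t 31.3 tcp [ 0.4103 -0.3103  0.1778] z [ 0.499 -0.016 -0.866] y [-0.034 -0.999 -0.001] F [ 0.4 -0.5 -0.3] M [0.05 0.53 0.03] gap 0.0601 q [ 1.13 -0.17 -0.25  2.18 -0.58  0.84 -0.4 ]
bowl 6.49 36
jar 4.83 27
bar 4.73 23
```

View pics/send.png

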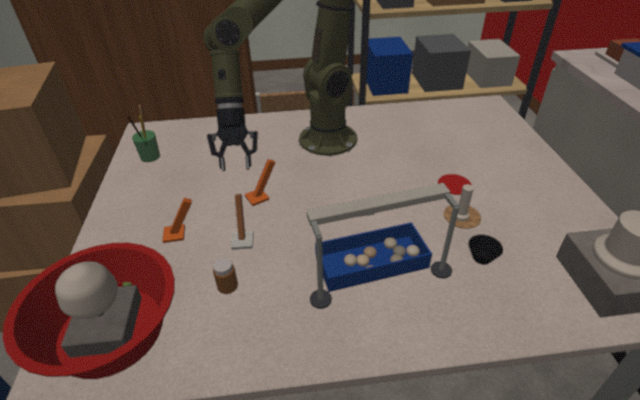

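View pics/e1.png

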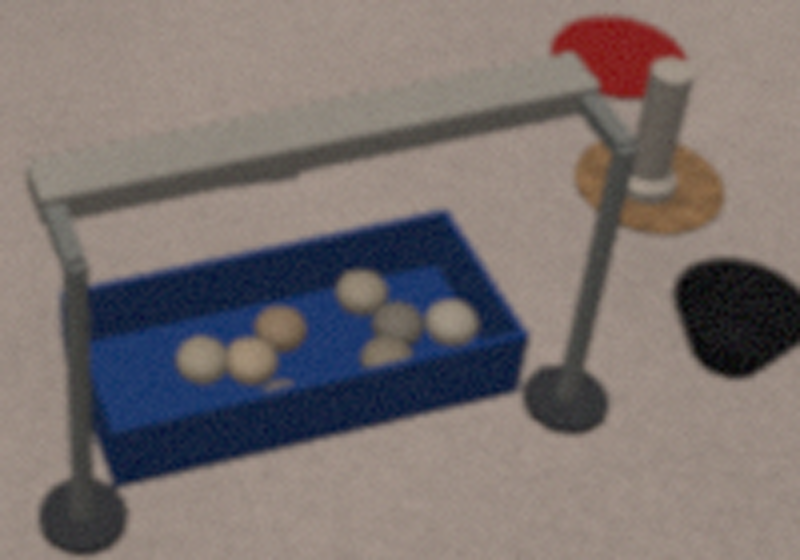

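View pics/tend.png

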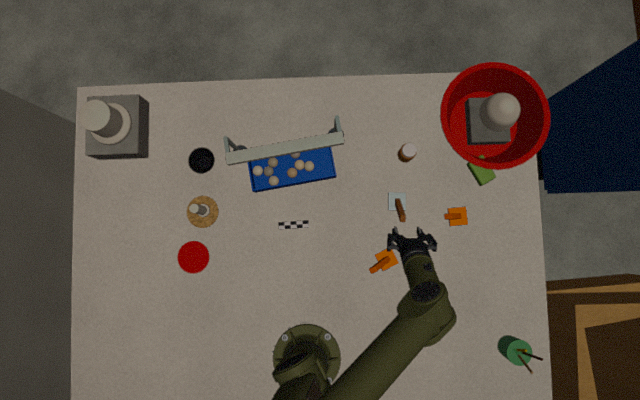

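```bash
python3 -c "
from h import *
print(job.close_job())"
```

```text
the job is handed in; nothing more can be done
None
```

The job is done and was handed in at 31.3 s, well inside the 69 s limit; the hand-in gave no verdict.

- **Column:** I lifted it out of the corner and stood it on the cork mat. Both views show it upright with its whole foot on the mat.
- **Stones:** I pressed heaps B and A with the tamper plate only. Heap B took three presses, because the plate first stalled about 3–4 mm high; dragging it slightly back under load cleared that. Heap A needed the same drag once.
- **Tamper:** It stands on its plate close to where it started, released, with the gripper backed off along the handle. It touched down at the same height as at pick-up.
- **Bystanders:** The bowl, jar and scale bar match the first picture to within image noise. The look-alikes sit where they did at the start.

**Last checks on the stones:** the six stones I could measure in both cameras all came out at 19–21 mm centre height. The true value is 17 mm, so that is a steady bias of about 3 mm. Stones 2 and 5 are partly hidden by the lamp bar and the far wall. I could judge them only from the top view and from the rim of stone that shows in the scene view, where both fit lying on the floor.

**What disagreed:**
- Stones 8 and 6 measured 33 mm apart, and stones 4 and 2 measured 34 mm, where touching stones should be 36 mm. I put this down to the cameras reading lengths a few percent short, since stone 8 was no higher than its neighbours and the plate came down to the right height.
- The bin also measured about 2% short of its stated length.

The highest force seen while tamping was about 33 N, at the wrist.

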